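Lock off the turntable and hang its isolator plug on the snap hook

TASK

Lock off the machine: with the wooden mallet, knock the turntable's yellow-headed lock pin fully home, then stand the mallet upright on its striking face, wholly on its rubber mat again. Then carry the red isolator plug by its steel ring to the snap hook, press the brass gate inward with the ring, pass the ring through so that the gate snaps shut behind it, and leave the plug hanging still on the hook. Do not touch the pin with the gripper, and leave the other things on the bench where they are.

Things in the scene. Friction and masses are not known exactly. Their poses are not given: they have to be found in the camera images.
- mallet_head (a point): Wooden mallet, centre of its head: light wood cylinder 68 mm across, 90 mm tall, standing on its lower striking face (45 mm below this point). Dark handle, 24 mm wide, 26 mm high, sticks out level at the head's mid-height along the mallet's -x, 30 to 180 mm from the head's axis. z is up. About 0.42 kg, centre of mass about 15 mm from the head's axis.
- mallet_grip (a point): Point on the mallet handle's centre line, 60 mm from the head's axis: a good place to grip from above, across the handle's width (along the mallet's y).
- mat_top (a point): Centre of the top of the square black rubber mat (150 x 150 x 6 mm, fixed) on which the mallet stands at the start and to which it must return.
- pin_top (a point): Middle of the top of the lock pin's yellow round head (26 mm across, 8 mm thick). The pin is upright, in a dark 40 mm boss on a steel turntable (disc 136 mm across on a grey 160 mm round base, fixed), all lower than 50 mm above the bench. The pin's top stands 74 to 80 mm above the bench at first, 58 mm when home.
- pin (a joint): How far the lock pin has been driven down, m: 0 is fully out, 0.022 fully home with its head flat on the boss. The spring pin grips its hole with about 8 N and stays where it is left; slow pressing or blows with the mallet's face both drive it.
- plug_mid (a point): Isolator plug, half-way up (72.5 mm above its underside). Red block on a black foot 50 x 64 mm, 67 mm tall with the steel strip on top, carrying a tall upright steel ring; in all 145 mm tall, about 0.2 kg. The ring lies in the plug's y-z plane; plug x is square to the ring; z is up. The same when turned half round.
- ring_mid (a point): Middle of the opening of the plug's ring (100 mm above the plug's underside). The ring's two upright sides are 9 mm round bars with centres 28 mm to either side along the plug's y; the opening is 47 mm wide and runs from 67 to 135 mm above the underside.
- ring_top (a point): Centre of the ring's straight top bar (9 x 9 mm section, 46 mm long along the plug's y, 140 mm above the underside). Best gripped from above, the fingers closing along the plug's x.
- hook_eye (a point): Snap hook, fixed on a post, its long eye lying level 210 mm above the bench. This point is mid-width in the closed pocket at the eye's outer end, where the ring belongs. Axes: x along the eye towards the post, y from spine to gate, z up. From here, bar centre lines (steel, 10 mm thick): spine at y = -23 mm, gate and nose in line at y = +23, outer end at x = -20, post axis at x = +122.
- nose_tip (a point): End of the hook's fixed nose, 11 mm from hook_eye along x, where the gate's free end meets it when shut. The hook post is 26 mm round, on a 110 mm round base.
- gate_mid (a point): Middle of the shut brass gate: 8 mm round bar, 65 mm long, from the nose (hook_eye x = +13 to 17 mm) to its hinge at x = +82. One side bar of the ring goes in from the +y side, the other stays outside: press it -y on the gate at about x = +32 until 24 mm past the gate's line, then carry it -x to x = 0; the gate snaps shut behind it and the nose is inside the ring.
- gate (a joint): Angle of the hook's gate, rad: 0 shut, growing as it swings inward (to the spine), at most 0.95. A spring shuts it; pressing it at 50 mm from the hinge takes 2 to 4 N.
- can_c (a point): Centre of a closed can, 70 mm tall, 70 mm across, blue label. Bystander.
- offcut_c (a point): Centre of a light wood offcut, 110 x 45 x 22 mm, lying. Bystander.
- screwdriver_c (a point): Screwdriver lying on the bench, green handle, 180 mm long. Bystander.
- glue_c (a point): Centre of an upright white bottle, 160 mm tall, 60 mm across. Bystander.
- jar_c (a point): Centre of a closed glass jar, 80 mm tall, 70 mm across. Bystander.
- tape_c (a point): Centre of a grey roll lying flat, 100 mm across, 30 mm high. Bystander.
- wrench_c (a point): Wrench lying on the bench, 170 mm long. Bystander.
Not all that is in view belongs to the job. What is shaped like the part that bears mallet_head but purple is not meant.

How it is judged:
By the outcome, as a careful person would: the job done as asked, in the order asked, and still so for the second after the job is handed in, with the robot touching nothing.
It also fails if it takes over 72 s, if anything falls off the work surface, if the arm or the gripper's body presses on something with over 40 N, if the wrist force passes 120 N, or if a joint passes its speed limit or range.

ROBOT

A 6-joint arm with a two-finger parallel gripper is mounted at the origin on the work surface. World frame = base frame: x ahead of the robot, y to its left, z up, the work surface at z = 0. Lengths are in m, angles in degrees, forces in N, time in s.
With the tool pointing down it reaches from about 0.4 to 0.825 m from the base axis. Payload 7 kg.
Tool frame: the origin (TCP) lies midway between the tips of the shut fingers; the grasp point (between the pads) lies 19 mm behind it; y points along the fingers, x is the direction in which the jaws open and shut, and the axes are right-handed (so a half turn about y gives the same grasp; the last joint's range is limited). The gripper opens to 88 mm and grips with 3 to 60 N. Pads are 19 mm wide; open, the fingers measure 130 mm over their backs; the gripper's body (78 mm by 193 mm) begins 47 mm behind the grasp point.
Start: joints at [-55.8, 20.546, 0.682, 0, -70.136, -16.507], TCP at [0.205, -0.643, 0.199] pointing down, gripper open.
Joint ranges: [-176.03, 176.03], [-82.01, 121.73], [-58.28, 71.71], [-173.87, 95.51], [-174.79, -0.11], [-173.66, 173.66]. Speed limits (degrees/s): [136.94, 136.94, 172.46, 180, 180, 180].

INTERFACE

Orientations are given as a 3x3 rotation matrix whose columns are the frame's x, y, z axes.
In Python, from bench import arm, viewer gives the robot as it stands. The module is installed in compiled form; this text tells all that it offers.
- The arm moves only by the tool jog_arm, never from a script. Its argument "steps" is a list that holds one entry, the list of rows, each a list of 7 numbers: the shift along the tool's x, y, z in mm, then the turn, a rotation vector about the tool's x, y, z in degrees, then the gripper's target within -1 to 1 (shut at 1, half-way at 0, fully open at -1). In form: [[[dx, dy, dz, wx, wy, wz, claw], ...]]. A call has 1 to 12 rows; each row is the pose to reach, as a shift and turn from the pose commanded when the call began, along the tool's axes at that moment; what a row does not reach only later rows make up. A row lasts 1/10 s, in which the tool goes at most 50 mm and 8.59 degrees, less where a joint would pass 70% of its speed; a pose out of reach is approached as far as the arm can. A call with a gripper value outside its range is refused whole. The fingers move at their own pace and stop on an object; "squeeze" is the grip in N (left out, the last holds). Time passes only in rows, so rows that repeat a pose let the fingers close. It gives the time, the measured TCP pose, the force and the opening at its end, in the units of the state.
- arm.state(): the state, without advancing time (a new reading comes with each control period).
- viewer.snapshot(name): name is "side" or "top"; returns a dict with "pixels" (384x512x3 uint8, blue, green, red), "fx", "fy", "cx", "cy" (pixels), "R" (3x3) and "t" (3): a world point X has camera coordinates R X + t. Camera axes: x right, y down, z forward; pixel columns grow to the right and rows downward; lengths in m; the calibration is good to about 2 mm. A picture is of the moment at which its call begins. There is no depth.
- arm.finish_job(): hands the job in, once; it reports no verdict.
The state is a dict: "t": time; "joint_pos": joint angles; "qvel": joint speeds; "joint_efforts": joint torques, N m; "ee_pos": TCP position; "orientation": TCP orientation; "force": force on the tool from outside, world axes, zero at the start; "wrist_torque": the same for the moment, N m; "width": opening from 0.0 (shut) to 1.0 (fully open).
Only numpy, scipy, OpenCV 4.12 (cv2) and the standard library are available. Lean on these libraries where they do the work, as an engineer would, in place of code of your own. Each camera call takes 0.05 s, during which the arm holds its last target.

## Working session

There is one attempt and no reset: what is moved stays moved. The work goes in short steps, Python scripts to look and compute and a tool call to move; the robot and the scene stay as the last step left them, time stands still between calls to the robot, and variables do not carry over. Pictures are saved under pics/ and viewed, and the job is handed in when it is done.

Besides the shell and the picture viewer there is one more tool, called after "Emit:" as a command line: name --argument value ..., lists and objects as JSON in quotes. jog_arm: Moves the arm, as the interface text tells. Its arguments: {"type":"object","properties":{"steps":{"type":"array"},"squeeze":{"type":"number"}},"required":["steps"]}

```bash
mkdir -p pics
cat > h.py <<'E'
import numpy as np,cv2
from bench import arm,viewer
def snap(n,tag):
    s=viewer.snapshot(n); s['pixels']=np.array(s['pixels'],dtype=np.uint8)
    cv2.imwrite(f'pics/{tag}_raw.png',s['pixels'])
    np.savez(f'pics/{tag}.npz',**{k:np.array(v) for k,v in s.items()})
    return s
def ld(tag): return dict(np.load(f'pics/{tag}.npz'))
def proj(s,X):
    c=s['R']@np.array(X,float)+s['t']; return [round(float(s['fx']*c[0]/c[2]+s['cx']),1),round(float(s['fy']*c[1]/c[2]+s['cy']),1)]
def ray(s,u,v):
    d=s['R'].T@np.array([(u-s['cx'])/s['fx'],(v-s['cy'])/s['fy'],1.]); return -s['R'].T@s['t'],d
def atz(s,u,v,z):
    o,d=ray(s,u,v); return o+d*(z-o[2])/d[2]
def tri(s1,p1,s2,p2):
    o1,d1=ray(s1,*p1);o2,d2=ray(s2,*p2)
    k=np.linalg.lstsq(np.c_[d1,-d2],o2-o1,rcond=None)[0]
    a=o1+d1*k[0];b=o2+d2*k[1]; return (a+b)/2,np.linalg.norm(a-b)
def crop(s,tag,u0,v0,w,h,k):
    im=s['pixels'][v0:v0+h,u0:u0+w]; im=cv2.resize(im,None,fx=k,fy=k,interpolation=cv2.INTER_CUBIC)
    for u in range((u0//10+1)*10,u0+w,10):
        cv2.line(im,((u-u0)*k,0),((u-u0)*k,4 if u%50 else 12),(0,0,255),1)
        if u%20==0: cv2.putText(im,str(u),((u-u0)*k,14),0,.35,(0,0,255),1)
    for v in range((v0//10+1)*10,v0+h,10):
        cv2.line(im,(0,(v-v0)*k),(4,(v-v0)*k),(0,0,255),1)
        if v%20==0: cv2.putText(im,str(v),(5,(v-v0)*k+4),0,.35,(0,0,255),1)
    cv2.imwrite(f'pics/{tag}.png',im)
E
python3 - <<'E'
from h import *
for n in('side','top'):
    s=snap(n,n+'0'); print(n,s['fx'],s['fy'],s['cx'],s['cy'],s['R'],s['t'], -s['R'].T@s['t'])
    cv2.imwrite(f'pics/{n}0v.png',cv2.resize(s['pixels'],(800,600),interpolation=cv2.INTER_CUBIC))
st=arm.state();print({k:np.round(v,4).tolist() for k,v in st.items()})
E
```

```text
side 397.5410877499237 397.5410877499237 257.6281112550292 195.4801782446065 [[-0.93738398 -0.34826491  0.00477773]
 [-0.27002156  0.71798426 -0.64155044]
 [ 0.21999917 -0.60266919 -0.76706598]] [0.41651869 0.25608552 1.37899329] [0.15620918 0.79227024 1.2200806 ]
top 483.4069803286908 483.4069803286908 256.35935027264134 192.0259666851155 [[ 0.01002757 -0.99985398  0.01383679]
 [-0.99426191 -0.01144338 -0.10635933]
 [ 0.10650214 -0.01269087 -0.99423148]] [-0.03663707  0.45602684  1.73745923] [ 0.26873436 -0.00936337  1.77644631]
{'t': 0.1, 'joint_pos': [-55.7986, 20.5869, 0.6406, -0.017, -70.1347, -16.5076], 'qvel': [-0.0359, -0.0448, 0.0222, 0.0354, 0.03, 0.0094], 'joint_efforts': [-0.0016, -58.4163, 29.3752, 7.0156, 0.0102, -0.0], 'ee_pos': [0.205, -0.6426, 0.1979], 'orientation': [[-0.3038, -0.0006, -0.9527], [0.9527, 0.0013, -0.3038], [0.0014, -1.0, 0.0001]], 'force': [0.4754, -0.5077, -0.3712], 'wrist_torque': [0.0078, 0.0343, -0.0077], 'width': 0.9969}
```

View pics/side0v.png

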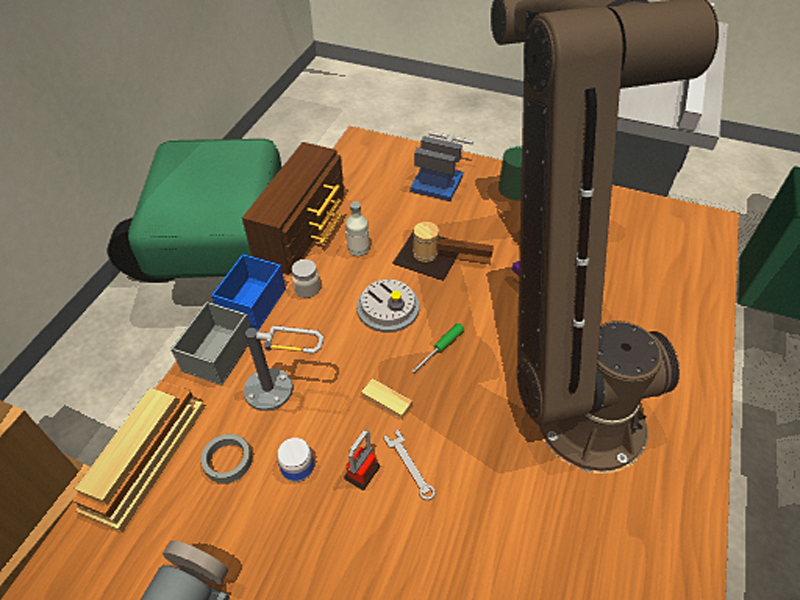

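View pics/top0v.png

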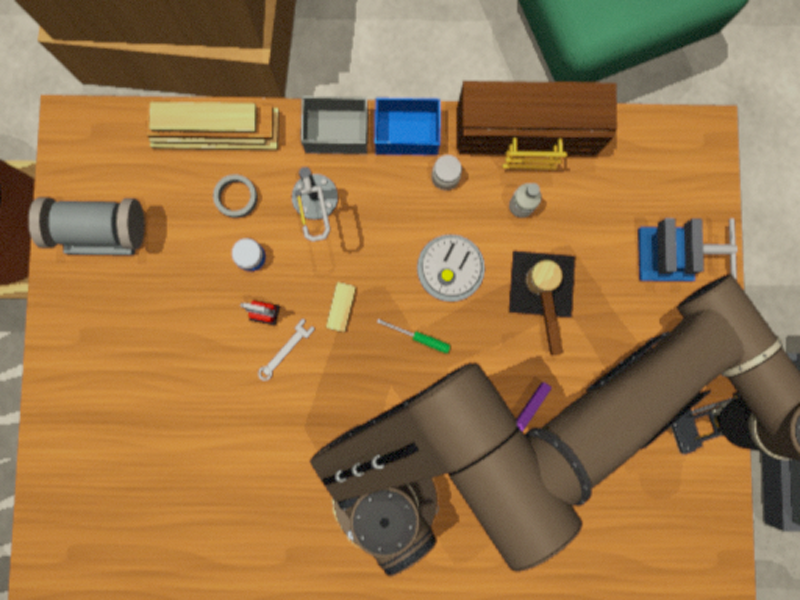

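The views show everything: in raw top pixels the mallet is near (348,177), the pin (286,176), the plug (168,200) and the hook (200,137). The side view shows the same layout. I'll enlarge these next.

Run:
```python
from h import *
t=ld('top0');s=ld('side0')
crop(t,'c1',260,145,120,95,6); crop(t,'c2',150,100,110,115,6)
crop(s,'c3',220,130,110,90,7); crop(s,'c4',145,195,120,125,6)
```

```text
(no output)
```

View pics/c1.png

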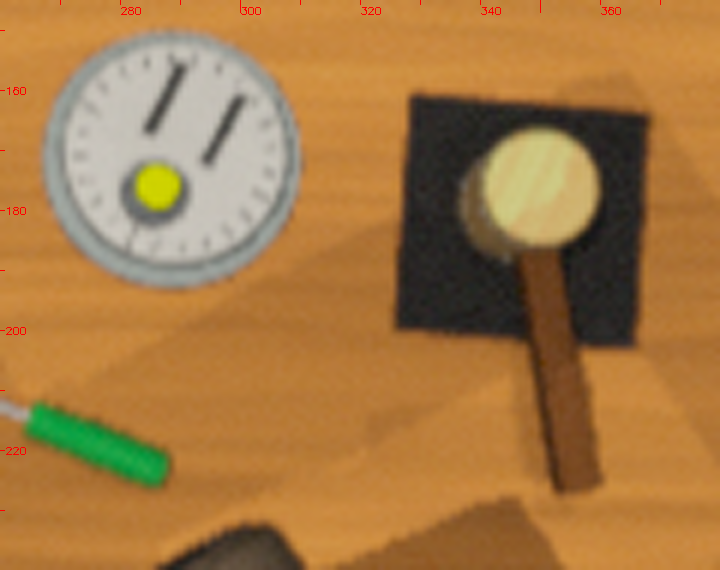

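View pics/c2.png

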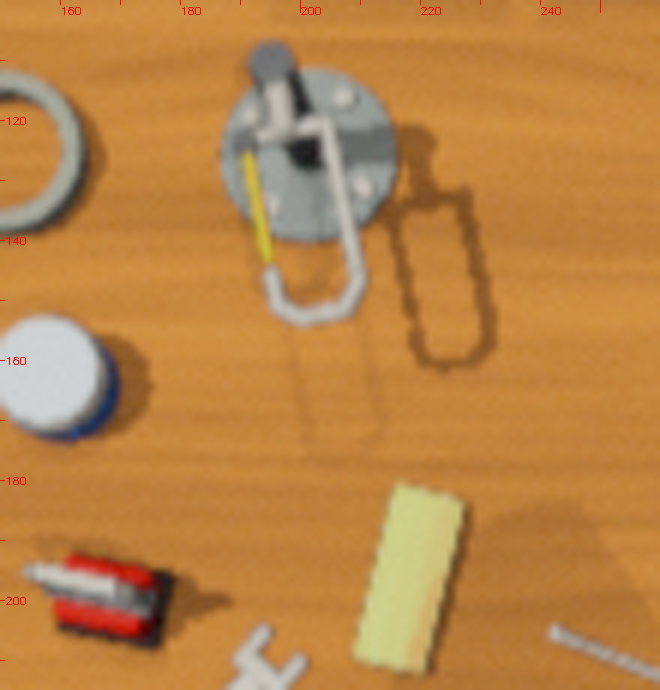

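View pics/c3.png

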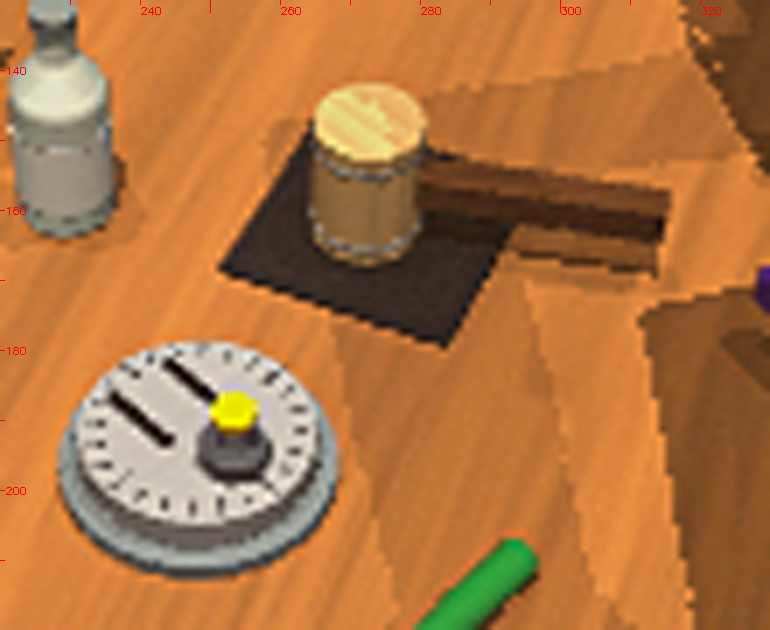

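View pics/c4.png

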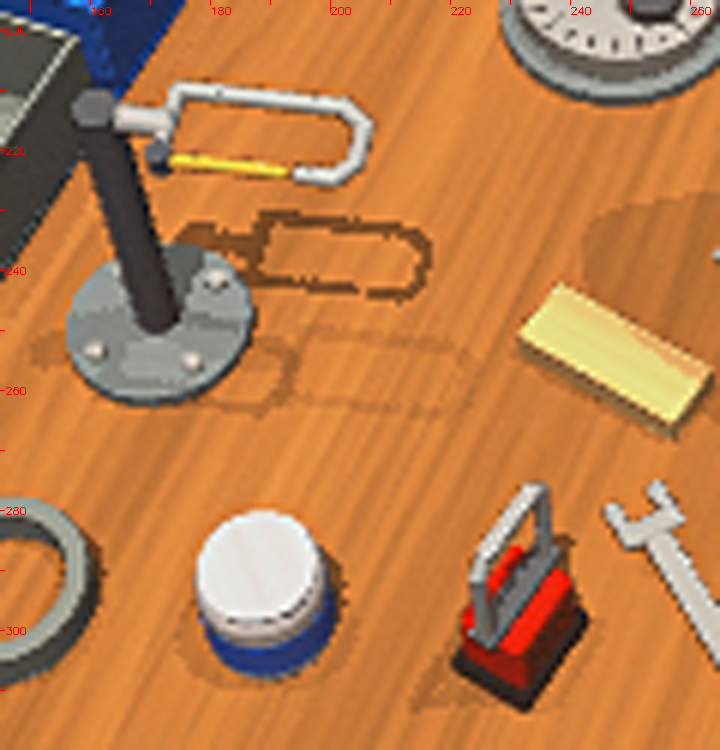

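```bash
cat > fit.py <<'E'
from h import *
from scipy.optimize import least_squares
t=ld('top0');s=ld('side0')
T=lambda a,u0,v0,k:(u0+a[0]/k,v0+a[1]/k)
def R2(p,x,y): c,q=np.cos(p[2]),np.sin(p[2]); return [p[0]+c*x-q*y,p[1]+q*x+c*y]
def solve(name,pts,lines,p0):
    # pts: (cam,px,(x,y,z)); lines: (cam,px,A,B)
    def f(p):
        r=[]
        for c,px,m in pts: r+=list(np.array(proj(c,R2(p,m[0],m[1])+[m[2]]))-px)
        for c,px,A,B in lines:
            a=np.array(proj(c,R2(p,*A[:2])+[A[2]]));b=np.array(proj(c,R2(p,*B[:2])+[B[2]]));d=(b-a)/np.linalg.norm(b-a)
            w=np.array(px)-a; r.append(d[0]*w[1]-d[1]*w[0])
        return r
    o=least_squares(f,p0,diff_step=1e-3)
    print(name,np.round([*o.x[:2]*1000,np.degrees(o.x[2])],1),'res',np.round(f(o.x),1)); return o.x
c1=lambda *a:T(a,260,145,6);c2=lambda *a:T(a,150,100,6);c3=lambda *a:T(a,220,130,7);c4=lambda *a:T(a,145,195,6)
if __name__=='__main__':
    for z in(.074,.077,.080): print(z,atz(t,*c1(157,187),z),atz(s,*c3(234,408),z))
    print('pin tri',tri(t,c1(157,187),s,c3(234,408)))
    m=solve('mallet',[(t,c1(541,188),(0,0,.096)),(s,c3(370,122),(0,0,.096)),(t,c1(554,492),(-.18,.012,.064)),(t,c1(602,484),(-.18,-.012,.064)),
       (s,c3(670,190),(-.18,-.012,.064)),(s,c3(664,220),(-.18,.012,.064))],[],[.6,-.3,0])
    solve('mat',[(t,c1(413,95),(.075,.075,.006)),(t,c1(648,115),(.075,-.075,.006)),(t,c1(635,347),(-.075,-.075,.006)),(t,c1(397,328),(-.075,.075,.006)),
      (s,c3(218,268),(.075,.075,.006)),(s,c3(446,348),(-.075,.075,.006))],[],[.6,-.3,0])
    Z=.21
    S=((-.02,-.023,Z),(.08,-.023,Z));G=((-.0,.023,Z),(.08,.023,Z));E=((-.02,-.01,Z),(-.02,.01,Z))
    solve('hook',[(t,c2(269,264),(.013,.023,Z)),(s,c4(290,172),(.013,.023,Z))],
     [(t,c2(330,140),*S),(t,c2(354,265),*S),(t,c2(249,160),*G),(t,c2(266,250),*G),(t,c2(314,317),*E),
      (s,c4(200,93),*S),(s,c4(330,104),*S),(s,c4(180,159),*G),(s,c4(270,168),*G),(s,c4(364,135),*E)],[.65,.15,3.3-3.14])
    for a,b in((c4(541,490),c4(482,572)),): print('plug bar ends side',atz(s,*a,.14),atz(s,*b,.14))
    # foot corners, top faces ~; ring ends
E
python3 fit.py
```

```text
0.074 [ 0.50906343 -0.13657506  0.074     ] [ 0.512376   -0.13609138  0.074     ]
0.077 [ 0.50863992 -0.13635089  0.077     ] [ 0.51144369 -0.13366128  0.077     ]
0.08 [ 0.50821642 -0.13612672  0.08      ] [ 0.51051139 -0.13123119  0.08      ]
pin tri (array([ 0.51067837, -0.13621223,  0.07410846]), np.float64(0.003312470855003557))
mallet [ 511.4 -376.1    0. ] res [ 4.4 -0.9  1.3 -3.6 -2.4  0.  -3.6  1.3  0.5  1.2 -0.2  0.8]
mat [ 503.4 -366.8    0. ] res [-2.2 -0.1 -1.2 -3.   1.6 -1.4  0.6  1.2  0.8  0.3  2.1 -1.8]
hook [585.5 151.9   9.2] res [-0.6 -0.5 -0.1 -0.2 -0.4  0.5 -0.3  0.4 -0.6 -1.5  0.2 -1.  -0.   0.4]
plug bar ends side [0.41808913 0.26763512 0.14      ] [0.4280947  0.31934104 0.14      ]
```

```bash
sed -i 's/,diff_step=1e-3/,x_scale=[.1,.1,.1],diff_step=1e-4/; ' fit.py; sed -i 's/round(float(\(s.*cx.\])\),1),round(float(\(.*\)),1)\]/float(\1,float(\2]/' h.py; grep -n return h.py|sed -n 3p
sed -i 's/R2(p,\*A/R2(p,*A/; s/\[.6,-.3,0\]/[.6,-.3,.05]/g' fit.py
cat > fx.py <<'E'
import re
E
python3 fit.py; echo ---; sed 's#(u0+a\[0\]/k,v0+a\[1\]/k)#(u0+(a[0]+.5)/k-.5,v0+(a[1]+.5)/k-.5)#' fit.py > fit2.py; python3 fit2.py
```

```text
10:    c=s['R']@np.array(X,float)+s['t']; return [float(s['fx']*c[0]/c[2]+s['cx']),float(s['fy']*c[1]/c[2]+s['cy']]
---Traceback (most recent call last):
  File "fit.py", line 1, in <module>
    from h import *
  File "h.py", line 10
    c=s['R']@np.array(X,float)+s['t']; return [float(s['fx']*c[0]/c[2]+s['cx']),float(s['fy']*c[1]/c[2]+s['cy']]
                                                                                                               ^
SyntaxError: closing parenthesis ']' does not match opening parenthesis '('
Traceback (most recent call last):
  File "fit2.py", line 1, in <module>
    from h import *
  File "h.py", line 10
    c=s['R']@np.array(X,float)+s['t']; return [float(s['fx']*c[0]/c[2]+s['cx']),float(s['fy']*c[1]/c[2]+s['cy']]
                                                                                                               ^
SyntaxError: closing parenthesis ']' does not match opening parenthesis '('
```

```bash
sed -i "s/s\['cy'\]\]\$/s['cy'])]/" h.py
python3 fit.py; echo ---;  python3 fit2.py
```

```text
0.074 [ 0.50906343 -0.13657506  0.074     ] [ 0.512376   -0.13609138  0.074     ]
0.077 [ 0.50863992 -0.13635089  0.077     ] [ 0.51144369 -0.13366128  0.077     ]
0.08 [ 0.50821642 -0.13612672  0.08      ] [ 0.51051139 -0.13123119  0.08      ]
pin tri (array([ 0.51067837, -0.13621223,  0.07410846]), np.float64(0.003312470855003557))
mallet [ 510.9 -358.3    8.7] res [-0.6 -0.8  0.1 -0.8  0.3  0.1 -1.1  0.4  0.3 -0.5  0.5 -0.8]
mat [ 501.1 -366.5   -4.4] res [-0.7 -0.9  0.3 -0.7 -0.1  0.7 -1.   0.3  0.6 -0.8  0.8 -1.1]
hook [585.7 150.2  12.7] res [-0.3 -0.1  0.4 -0.3  0.4  0.1  0.5  0.2 -0.5 -0.8 -0.2 -0.3 -0.1  0.3]
plug bar ends side [0.41808913 0.26763512 0.14      ] [0.4280947  0.31934104 0.14      ]
---
0.074 [ 0.51054193 -0.13508605  0.074     ] [ 0.51467628 -0.13754086  0.074     ]
0.077 [ 0.51011582 -0.13486451  0.077     ] [ 0.51373795 -0.13510698  0.077     ]
0.08 [ 0.50968971 -0.13464296  0.08      ] [ 0.51279962 -0.13267309  0.08      ]
pin tri (array([ 0.51165308, -0.13441066,  0.07812583]), np.float64(0.0034486414543803963))
mallet [ 512.6 -357.7    8.7] res [-0.3 -0.9  0.  -0.4  0.5 -0.  -0.8  0.4  0.3 -0.1  0.5 -0.4]
mat [ 502.7 -365.5   -4.5] res [-0.6 -1.   0.4 -0.7  0.   0.6 -0.8  0.2  0.5 -0.3  0.8 -0.6]
hook [587.3 150.6  12.7] res [ 0.  -0.2  0.3  0.1  0.1 -0.2  0.1 -0.1 -0.5 -0.4  0.2  0.1  0.3  0.3]
plug bar ends side [0.41980645 0.26677882 0.14      ] [0.42977788 0.31854291 0.14      ]
```

Run:
```python
from h import *
t=ld('top0');s=ld('side0')
crop(t,'c5',148,185,40,30,18); crop(s,'c6',214,270,40,46,13)
```

```text
(no output)
```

View pics/c5.png

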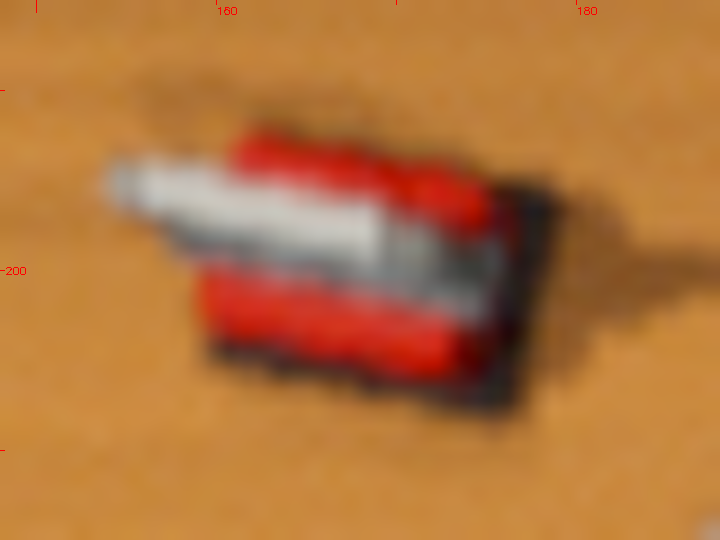

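View pics/c6.png

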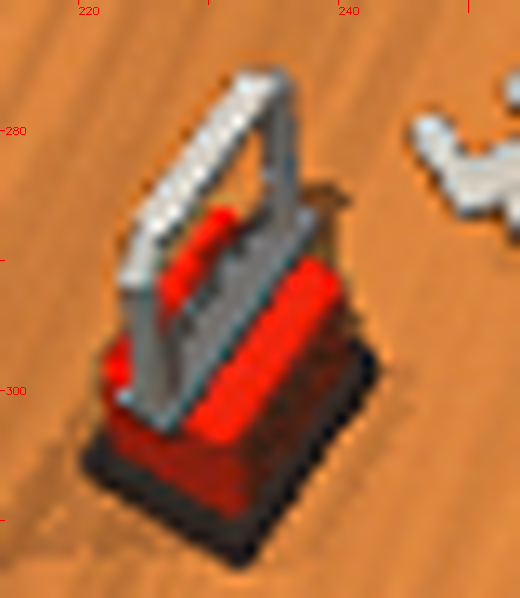

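```bash
cat > plug.py <<'E'
from fit2 import *
c5=lambda *a:T(a,148,185,18);c6=lambda *a:T(a,214,270,13)
Z=.1445;L=((0,-.02,Z),(0,.02,Z))
p=solve('plug',[(s,c6(85,482),(-.025,.032,0)),(s,c6(240,572),(-.025,-.032,0)) if 0 else (s,c6(240,572),(-.025,.032,0)),
 ],[],[.42,.29,-.2]) if 0 else None
# plug y points away (left=+y world). side cam is at y=.79 looking -y; image left = +x world
for n,q in dict(A=(85,482),B=(240,572),C=(380,385)).items(): print(n,atz(s,*c6(*q),0))
print('top bar mid: top',atz(t,*c5(248,212),Z),'side',tri(t,c5(248,212),s,c6(203,152)))
print('side bar ends',atz(s,*c6(262,85),Z),atz(s,*c6(150,225),Z))
print('top bar ends',atz(t,*c5(130,187),Z),atz(t,*c5(370,230),Z))
E
python3 plug.py
```

```text
A [0.45651348 0.31672578 0.        ]
B [0.41125721 0.32482288 0.        ]
C [0.39723173 0.26691332 0.        ]
top bar mid: top [0.4252874  0.29124135 0.1445    ] side (array([0.42621036, 0.29109545, 0.14694549]), np.float64(0.0023714208263385197))
side bar ends [0.42191619 0.26954864 0.1445    ] [0.43212178 0.31127607 0.1445    ]
top bar ends [0.42975576 0.31350782 0.1445    ] [0.42214969 0.26826918 0.1445    ]
```

```bash
cat > go.py <<'E'
import sys
from h import *
# usage: go.py x y z jaw_angle_deg(world angle of tool x)  mm
x,y,z,a=map(float,sys.argv[1:5])
st=arm.state();R=np.array(st['orientation']);p=np.array(st['ee_pos'])*1000
d=R.T@(np.array([x,y,z])-p)
from scipy.spatial.transform import Rotation as Q
c,q=np.cos(np.radians(a)),np.sin(np.radians(a))
Rt=np.array([[c,0,-q],[q,0,c],[0,-1,0]])
Rt[:,2]=np.cross(Rt[:,0],Rt[:,1])
w=Q.from_matrix(R.T@Rt).as_rotvec(degrees=True)
print('t',st['t'],'pos',np.round(p,1),'ang',np.degrees(np.arctan2(R[1,0],R[0,0])).round(2),'J',np.round(st['joint_pos'],1),'F',np.round(st['force'],1),'w',st['width'])
print('shift',np.round(d,1),'turn',np.round(w,2))
E
python3 go.py 452.9 -367 130 98.7;python3 go.py 452.9 -367 34 98.7
```

```text
t 0.1 pos [ 205.  -642.6  197.9] ang 107.69 J [-55.8  20.6   0.6  -0.  -70.1 -16.5] F [ 0.5 -0.5 -0.4] w 0.9968615278790043
shift [ 187.2   68.2 -319.9] turn [-0.01  8.99  0.08]
t 0.1 pos [ 205.  -642.6  197.9] ang 107.69 J [-55.8  20.6   0.6  -0.  -70.1 -16.5] F [ 0.5 -0.5 -0.4] w 0.9968615278790043
shift [ 187.1  164.2 -320. ] turn [-0.01  8.99  0.08]
```

Emit:
jog_arm --steps '[[[47,0,-80,0,2.2,0,-1],[94,0,-160,0,4.5,0,-1],[140,0,-240,0,6.7,0,-1],[187,20,-320,0,9,0,-1],[187,60,-320,0,9,0,-1],[187,68,-320,0,9,0,-1],[187,68,-320,0,9,0,-1],[187,68,-320,0,9,0,-1],[187,68,-320,0,9,0,-1],[187,68,-320,0,9,0,-1],[187,68,-320,0,9,0,-1]]]' --squeeze 55

```text
t: 1.2
ee_pos: [0.4529, -0.3681, 0.131]
orientation: [[-0.151, 0.0, -0.989], [0.989, -0.0, -0.151], [-0.0, -1.0, -0.0]]
force: [0.3, 0.4, 0.1]
width: 1.0
```

```bash
python3 go.py 452.9 -367 34 98.7
python3 - <<'E'
from h import *
t=snap('top','top1');s=snap('side','side1')
crop(t,'d1',310,140,80,95,6);crop(s,'d2',240,120,100,80,7)
E
```

```text
t 1.2 pos [ 452.9 -368.1  131. ] ang 98.68 J [-19.9  15.1 -16.5   0.  -58.4 -61.4] F [0.3 0.4 0.1] w 0.9995060096578419
shift [ 1.1 97.  -0.2] turn [ 0.   -0.02 -0.01]
```

View pics/d1.png

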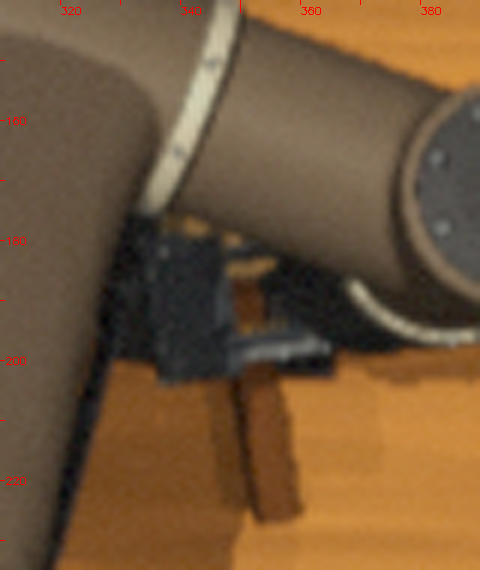

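View pics/d2.png

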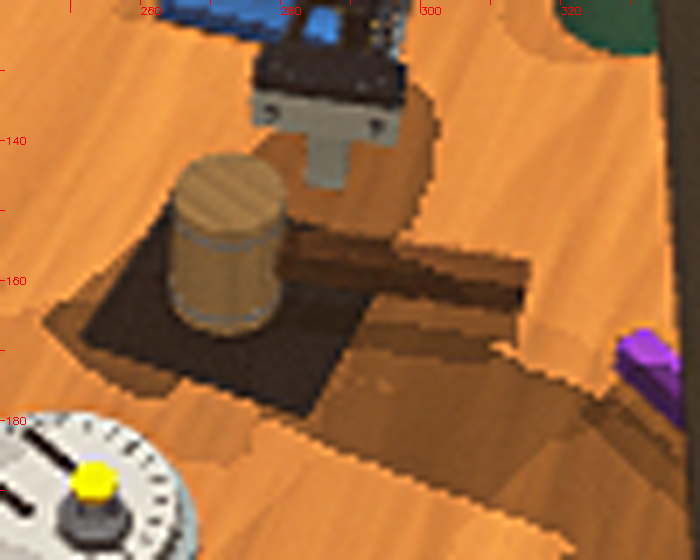

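Run:
```python
from h import *
s=ld('side1')
for dy in(0,-.065,.065,.044):
  for h in(0,.04,.066): print(dy,h,proj(s,[.4529-.151*dy,-.368+dy,.131+h]))
a=proj(s,[.4529,-.368,.197]);b=proj(s,[.5529,-.368,.197]);print('100mm in x',a,b)
```

```text
0 0 [287.6350916651561, 142.19022559439892]
0 0.04 [288.27021696991494, 134.64724568415588]
0 0.066 [288.6965384685766, 129.58409597871236]
-0.065 0 [290.13402866147413, 131.58630059906767]
-0.065 0.04 [290.80046104451634, 124.03488644515511]
-0.065 0.066 [291.24742928639716, 118.97024313853736]
0.065 0 [285.003614716869, 153.35656721393346]
0.065 0.04 [285.6030775270677, 145.83377199287304]
0.065 0.066 [286.00580992823404, 140.7797914434267]
0.044 0 [285.8689163638653, 149.68476845445883]
0.044 0.04 [286.48041130354795, 142.15405535921778]
0.044 0.066 [286.89111002542114, 137.09619789826473]
100mm in x [288.6965384685766, 129.58409597871236] [264.5456181725906, 123.67513425351845]
```

Emit:
jog_arm --steps '[[[1,40,3,0,0,0,-1],[1,80,3,0,0,0,-1],[1,95,3,0,0,0,-1],[1,95,3,0,0,0,-1],[1,95,3,0,0,0,-1],[1,95,3,0,0,0,1],[1,95,3,0,0,0,1],[1,95,3,0,0,0,1],[1,95,3,0,0,0,1],[1,95,3,0,0,0,1],[1,95,3,0,0,0,1],[1,95,3,0,0,0,1]]]' --squeeze 58

```text
t: 2.5
ee_pos: [0.45, -0.3671, 0.0358]
orientation: [[-0.151, -0.0, -0.989], [0.989, 0.0, -0.151], [0.0, -1.0, 0.0]]
force: [0.4, 0.5, -0.1]
width: 0.421
```

```bash
python3 go.py 449 -368 136 98.7
python3 - <<'E'
from h import *
s=snap('side','side2')
crop(s,'d3',240,120,100,80,7)
E
```

```text
t 2.5 pos [ 450.  -367.1   35.8] ang 98.69 J [-19.9  20.7 -22.9   0.  -46.4 -61.4] F [ 0.4  0.5 -0.1] w 0.42139038251412503
shift [  -0.8 -100.2    1.2] turn [-0.   -0.01  0.  ]
```

View pics/d3.png

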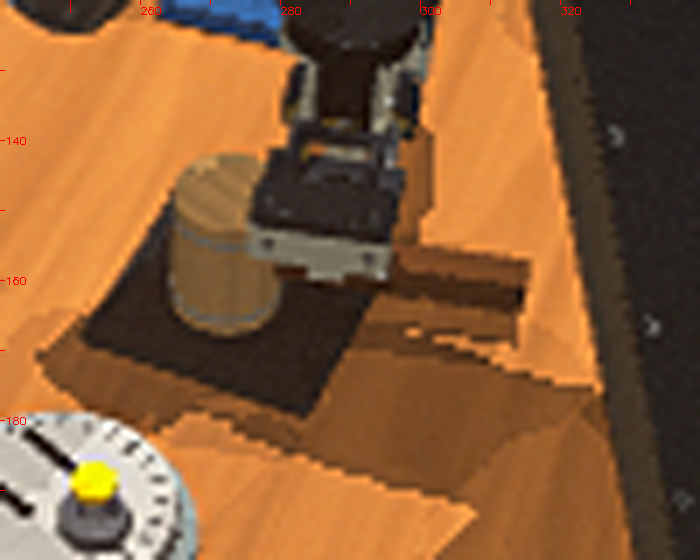

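Emit:
jog_arm --steps '[[[0,0,0,0,0,0,1],[0,0,0,0,0,0,1],[0,0,0,0,0,0,1],[0,0,0,0,0,0,1],[0,0,0,0,0,0,1],[0,0,0,0,0,0,1],[0,0,0,0,0,0,1]]]' --squeeze 58

```text
t: 3.25
ee_pos: [0.4501, -0.3672, 0.0359]
orientation: [[-0.151, 0.0, -0.989], [0.989, -0.0, -0.151], [-0.0, -1.0, -0.0]]
force: [-0.4, -0.1, 4.1]
width: 0.004
```

Run:
```python
from h import *
print(arm.state()['force'],arm.state()['width'])
t=snap('top','top3');s=snap('side','side3')
crop(s,'d4',240,110,100,80,7);crop(t,'d5',310,140,80,95,6)
```

```text
[-0.35867517 -0.12731806  4.1213062 ] 0.003663507201522099
```

View pics/d4.png

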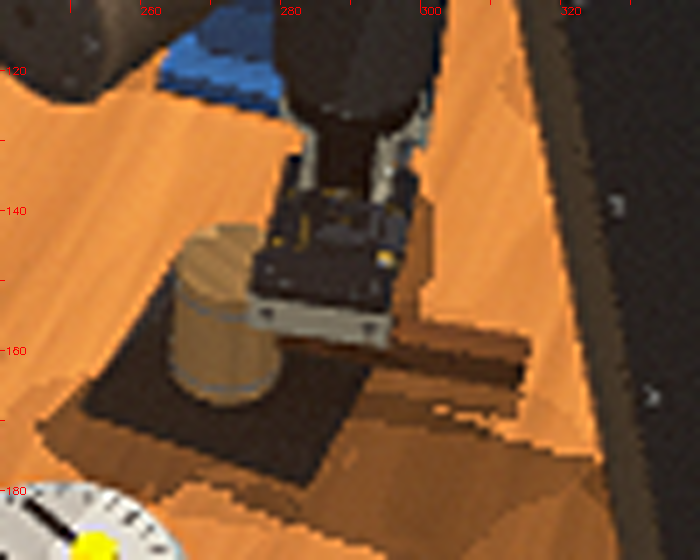

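View pics/d5.png

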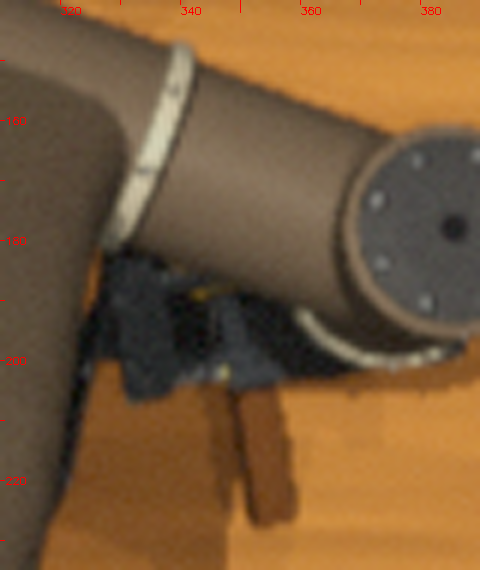

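Run:
```python
from h import *
s=ld('side3');t=ld('top3')
for y in(-.367,-.347,-.327,-.307):
  print(y,[np.round(proj(s,[.45,y,z]),1) for z in(.036,.064,.08,.102)])
st=arm.state();print(st)
im=cv2.resize(s['pixels'][130:175,265:320],None,fx=14,fy=13,interpolation=cv2.INTER_NEAREST);cv2.imwrite('pics/e1.png',im)
```

```text
-0.367 [array([286.8, 159.3]), array([287.2, 154.5]), array([287.5, 151.7]), array([287.8, 147.8])]
-0.347 [array([285.3, 162.5]), array([285.7, 157.7]), array([286. , 154.9]), array([286.3, 151. ])]
-0.327 [array([283.9, 165.7]), array([284.2, 160.9]), array([284.5, 158.2]), array([284.8, 154.2])]
-0.307 [array([282.4, 169. ]), array([282.7, 164.2]), array([282.9, 161.4]), array([283.2, 157.5])]
{'t': 3.35, 'joint_pos': array([-1.99231180e+01,  2.06983160e+01, -2.29308115e+01,  6.18227097e-03,
       -4.63632576e+01, -6.13843516e+01]), 'qvel': array([ 0.00279679, -0.0012211 , -0.0470081 , -0.01312963, -0.02901288,
        0.01908736]), 'joint_efforts': array([ 3.25365281e-01, -4.95403826e+01,  2.15249920e+01,  4.80043262e+00,
        1.06514676e-01,  9.07621834e-04]), 'ee_pos': array([ 0.45008398, -0.36717711,  0.03586511]), 'orientation': array([[-1.51205543e-01,  9.83434115e-05, -9.88502339e-01],
       [ 9.88502335e-01, -1.18707049e-04, -1.51205555e-01],
       [-1.32212265e-04, -9.99999988e-01, -7.92635281e-05]]), 'force': array([-0.03475717,  0.30894335,  4.3977332 ]), 'wrist_torque': array([-0.08711989,  0.19119641,  0.00281534]), 'width': 0.00676216835388216}
```

View pics/e1.png

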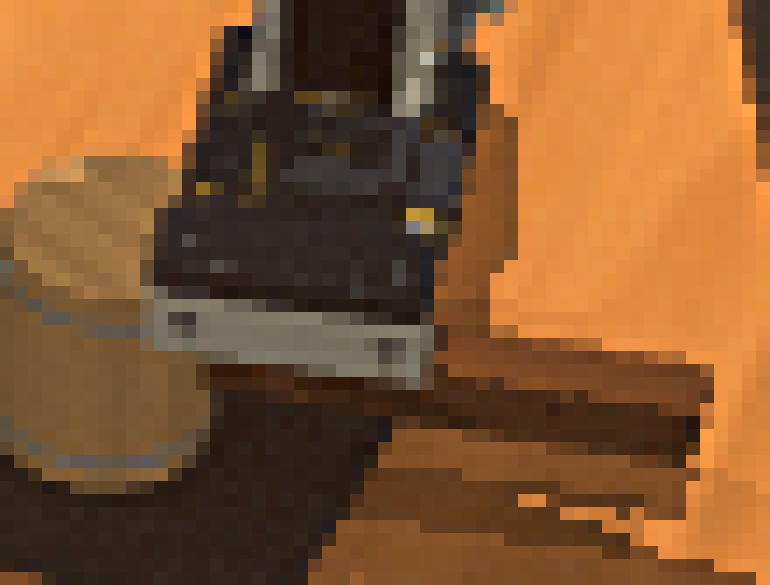

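Emit:
jog_arm --steps '[[[0,-3,0,0,0,0,1],[0,-6,0,0,0,0,1],[0,-6,0,0,0,0,1]]]'

```text
t: 3.65
ee_pos: [0.4501, -0.3671, 0.042]
orientation: [[-0.151, 0.0, -0.989], [0.989, -0.0, -0.151], [-0.0, -1.0, -0.0]]
force: [-0.4, 0.1, -0.6]
width: 0.004
```

Emit:
jog_arm --steps '[[[0,-20,0,0,0,0,1],[0,-50,0,0,0,0,1],[0,-80,0,0,0,0,1],[0,-80,0,0,0,0,1],[0,-80,0,0,0,0,1]]]'

```text
t: 4.15
ee_pos: [0.4503, -0.3671, 0.1223]
orientation: [[-0.151, 0.002, -0.989], [0.989, -0.0, -0.151], [-0.0, -1.0, -0.002]]
force: [-1.3, 0.3, -0.5]
width: 0.011
```

Run:
```python
from h import *
print(arm.state()['ee_pos'],arm.state()['width'])
s=snap('side','side4')
print(proj(s,arm.state()['ee_pos']))
crop(s,'d6',240,110,100,80,7)
```

```text
[ 0.45032997 -0.36705722  0.12232655] 0.011052126966549905
[288.14864230750686, 144.34272158751156]
```

View pics/d6.png

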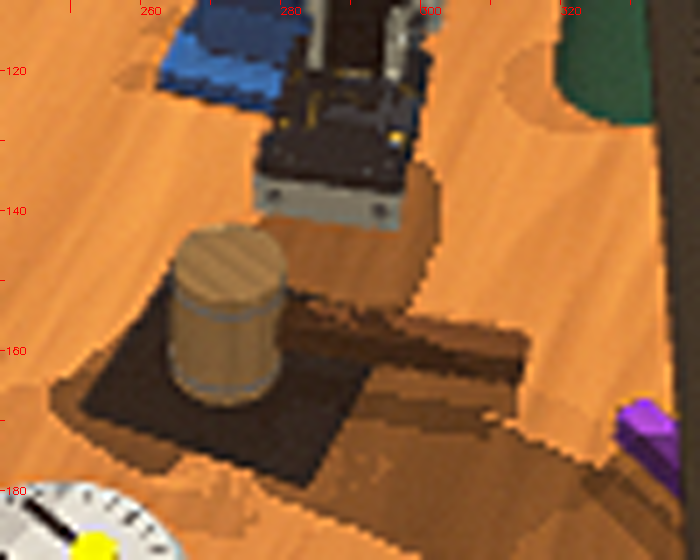

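Run:
```python
from h import *
t=ld('top3')
for z in(.04,.064,.1,.15): print(z,proj(t,[.45,-.367,z]),proj(t,[.45,-.367+.065,z]),proj(t,[.45,-.367-.065,z]))
im=cv2.resize(t['pixels'][170:225,315:375],None,fx=12,fy=10,interpolation=cv2.INTER_NEAREST);cv2.imwrite('pics/e2.png',im)
```

```text
0.04 [348.9864307920502, 194.38858074060585] [331.07195335423876, 194.1841628587936] [366.8840299492337, 194.59280602833397]
0.064 [350.35965892570846, 193.70648361680838] [332.1981151225243, 193.49891295581273] [368.5038552854902, 193.9138560116031]
0.1 [352.4921831168637, 192.64723600778913] [333.94699217554637, 192.43475160292536] [371.0192853245113, 192.8595131581781]
0.15 [355.6083568331512, 191.09939914293363] [336.5026210799854, 190.87969574137904] [374.6948928234, 191.31888175983607]
```

View pics/e2.png

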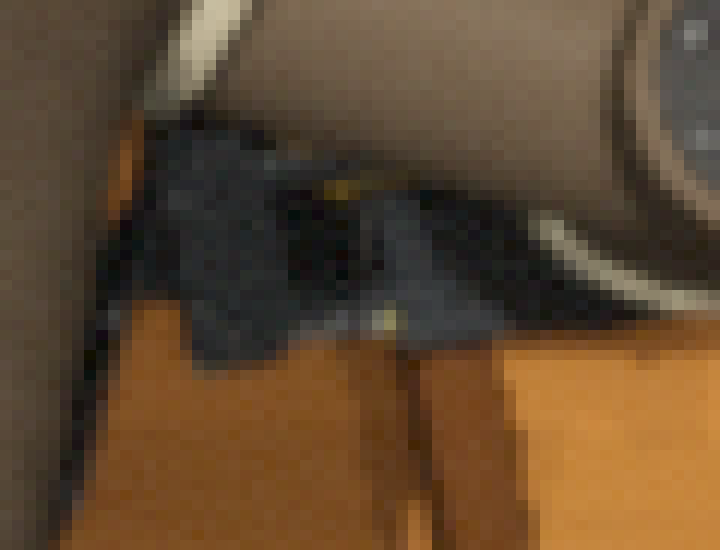

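Run:
```python
from h import *
t=snap('top','top5'); s=ld('side4')
cv2.imwrite('pics/f1.png',cv2.resize(t['pixels'][120:260,290:450],None,fx=5,fy=4.28,interpolation=cv2.INTER_CUBIC))
cv2.imwrite('pics/f2.png',cv2.resize(s['pixels'][0:190,230:400],None,fx=3.5,fy=3.15,interpolation=cv2.INTER_CUBIC))
```

```text
(no output)
```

View pics/f1.png

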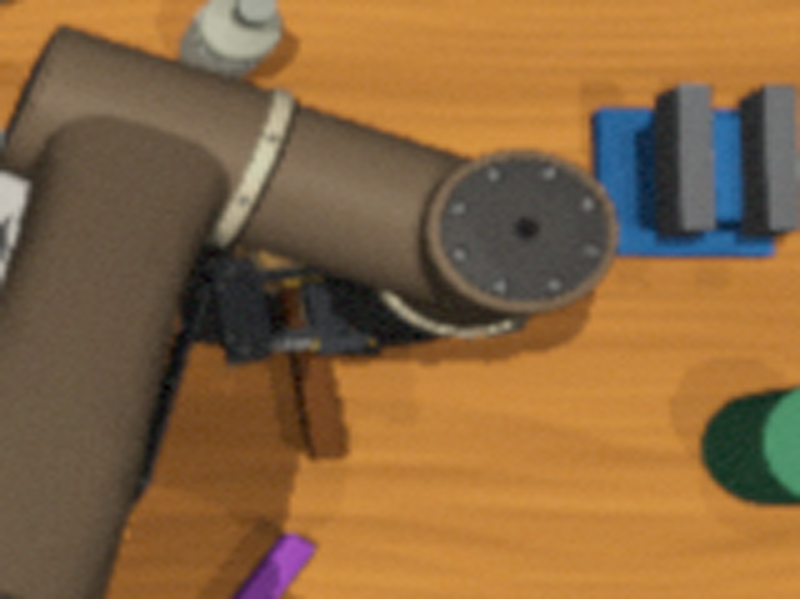

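View pics/f2.png

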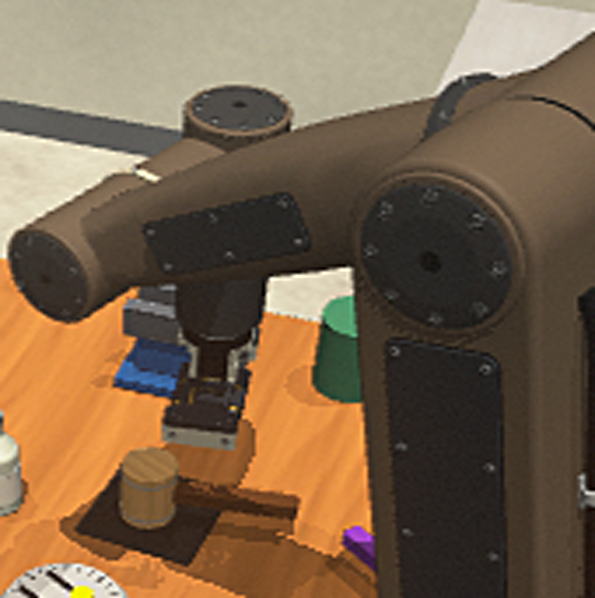

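Emit:
jog_arm --steps '[[[0,10,0,0,0,0,-1],[0,10,0,0,0,0,-1],[0,10,0,0,0,0,-1],[0,10,0,0,0,0,-1],[0,10,0,0,0,0,-1],[0,10,0,0,0,0,-1],[0,10,0,0,0,0,-1],[0,10,0,0,0,0,-1],[0,10,0,0,0,0,-1],[0,10,0,0,0,0,-1],[0,10,0,0,0,0,-1],[0,10,0,0,0,0,-1]]]'

```text
t: 5.45
ee_pos: [0.45, -0.3671, 0.1118]
orientation: [[-0.151, -0.0, -0.989], [0.989, 0.0, -0.151], [0.0, -1.0, 0.0]]
force: [-0.1, 0.3, 0.4]
width: 0.986
```

Run:
```python
from h import *
print(arm.state()['ee_pos'],arm.state()['width'])
t=snap('top','top6'); s=snap('side','side6')
cv2.imwrite('pics/f3.png',np.hstack([cv2.resize(t['pixels'][160:240,310:390],(400,400),interpolation=cv2.INTER_CUBIC),cv2.resize(s['pixels'][110:190,240:320],(400,400),interpolation=cv2.INTER_CUBIC)]))
```

```text
[ 0.44999716 -0.36711897  0.11175469] 0.986417502228998
```

View pics/f3.png

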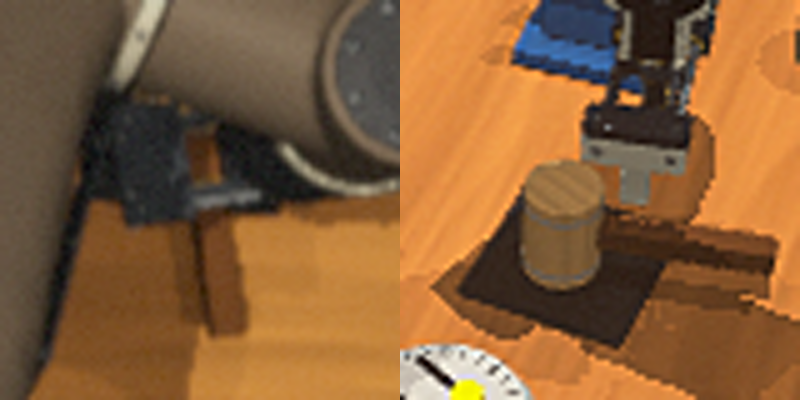

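Emit:
jog_arm --steps '[[[0,30,0,0,0,0,-1],[0,60,0,0,0,0,-1],[0,76,0,0,0,0,-1],[0,76,0,0,0,0,-1],[0,76,0,0,0,0,-1]]]'

```text
t: 6.05
ee_pos: [0.4503, -0.3673, 0.0361]
orientation: [[-0.151, -0.0, -0.988], [0.988, -0.0, -0.151], [-0.0, -1.0, 0.0]]
force: [-0.4, -0.6, -0.1]
width: 0.995
```

Emit:
jog_arm --steps '[[[0,4,0,0,0,0,-1],[0,8,0,0,0,0,-1],[0,12,0,0,0,0,-1],[0,12,0,0,0,0,-1]]]'

```text
t: 6.45
ee_pos: [0.4498, -0.367, 0.0235]
orientation: [[-0.151, -0.0, -0.989], [0.989, 0.0, -0.151], [0.0, -1.0, 0.0]]
force: [-0.4, 0.1, -0.3]
width: 0.999
```

Run:
```python
from h import *
st=arm.state();print(st['ee_pos'],st['force'],st['width'])
s=snap('side','side7')
crop(s,'f4',240,110,100,80,7)
```

```text
[ 0.44977904 -0.36699379  0.02347266] [-0.35677295  0.07500715 -0.33005172] 0.999315273346726
```

View pics/f4.png

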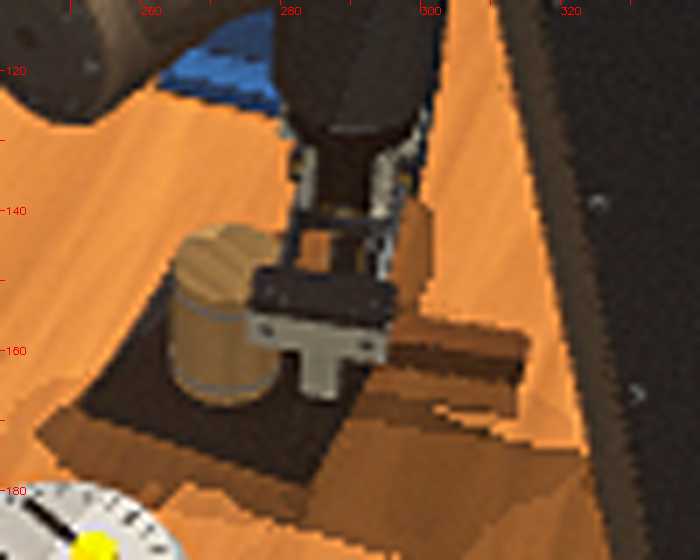

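Emit:
jog_arm --steps '[[[0,4,0,0,0,0,-1],[0,8,0,0,0,0,-1],[0,10,0,0,0,0,-1],[0,10,0,0,0,0,-1],[0,10,0,0,0,0,1],[0,10,0,0,0,0,1],[0,10,0,0,0,0,1],[0,10,0,0,0,0,1],[0,10,0,0,0,0,1],[0,10,0,0,0,0,1]]]' --squeeze 58

```text
t: 7.5
ee_pos: [0.45, -0.3672, 0.0138]
orientation: [[-0.151, 0.0, -0.989], [0.989, -0.0, -0.151], [-0.0, -1.0, -0.0]]
force: [-0.5, 0.1, -0.4]
width: 0.518
```

Emit:
jog_arm --steps '[[[0,0,0,0,0,0,1],[0,0,0,0,0,0,1],[0,0,0,0,0,0,1],[0,0,0,0,0,0,1],[0,0,0,0,0,0,1],[0,0,0,0,0,0,1]]]'

```text
t: 8.1
ee_pos: [0.45, -0.3671, 0.0137]
orientation: [[-0.151, -0.0, -0.989], [0.989, 0.0, -0.151], [0.0, -1.0, 0.0]]
force: [1.0, -0.5, -0.9]
width: 0.269
```

Run:
```python
from h import *
st=arm.state();print(st['ee_pos'],st['force'],st['width'])
s=snap('side','side8')
crop(s,'f5',240,110,100,80,7)
```

```text
[ 0.45001375 -0.36711175  0.01374771] [ 0.96079198 -0.47987492 -0.92270003] 0.2694549666071157
```

View pics/f5.png

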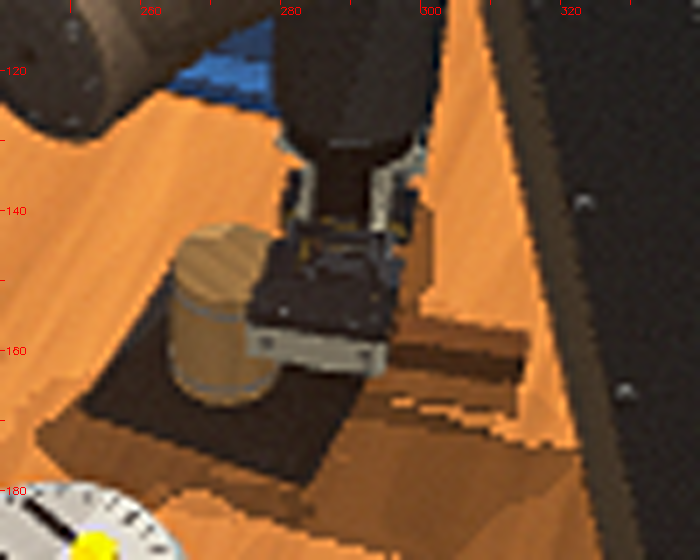

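Emit:
jog_arm --steps '[[[0,-10,0,0,0,0,1],[0,-30,0,0,0,0,1],[0,-60,0,0,0,0,1],[0,-90,0,0,0,0,1],[0,-110,0,0,0,0,1],[0,-110,0,0,0,0,1],[0,-110,0,0,0,0,1],[0,-110,0,0,0,0,1]]]'

```text
t: 8.95
ee_pos: [0.4489, -0.3665, 0.1223]
orientation: [[-0.151, -0.002, -0.989], [0.989, 0.001, -0.151], [0.002, -1.0, 0.002]]
force: [0.0, 0.8, -3.7]
width: 0.27
```

Run:
```python
from h import *
st=arm.state();print(st['ee_pos'],st['force'],st['wrist_torque'],st['width'],np.array(st['orientation']).round(3).tolist())
s=snap('side','side9')
crop(s,'f6',240,90,100,80,7)
```

```text
[ 0.44893594 -0.36647269  0.122324  ] [ 0.04066949  0.7805881  -3.66135776] [-0.04258481  0.16328555  0.01023746] 0.27043751474891 [[-0.151, -0.002, -0.989], [0.989, 0.001, -0.151], [0.002, -1.0, 0.002]]
```

View pics/f6.png

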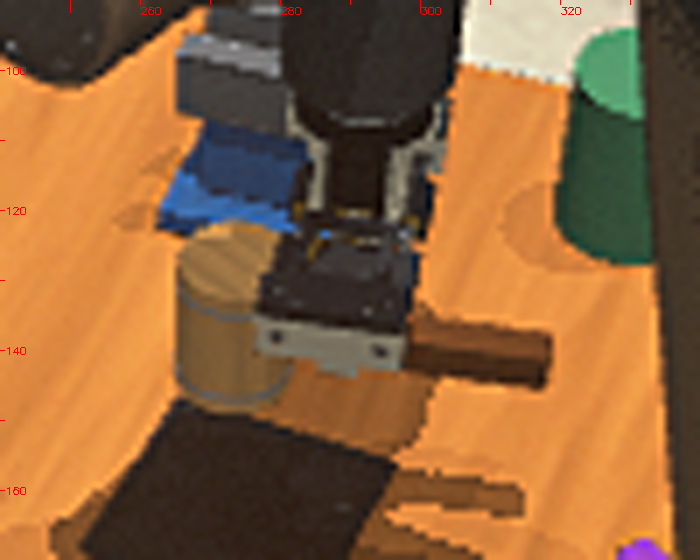

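```bash
python3 go.py 463.3 -142.1 124 98.7; python3 go.py 463.3 -142.1 92 98.7
```

```text
t 9.0 pos [ 449.  -366.6  122.2] ang 98.68 J [-19.9  15.3 -17.5  -0.  -57.4 -61.4] F [-1.  -0.5 -4.2] w 0.2668157787976917
shift [219.7  -1.5 -48. ] turn [-0.13 -0.02  0.1 ]
t 9.0 pos [ 449.  -366.6  122.2] ang 98.68 J [-19.9  15.3 -17.5  -0.  -57.4 -61.4] F [-1.  -0.5 -4.2] w 0.2668157787976917
shift [219.7  30.5 -48.1] turn [-0.13 -0.02  0.1 ]
```

Emit:
jog_arm --steps '[[[30,-1,-7,0,0,0,1],[70,-1,-15,0,0,0,1],[110,-1,-24,0,0,0,1],[150,-1,-33,0,0,0,1],[190,-1,-42,0,0,0,1],[219,-1,-48,0,0,0,1],[219,-1,-48,0,0,0,1],[219,-1,-48,0,0,0,1],[219,-1,-48,0,0,0,1]]]'

```text
t: 9.9
ee_pos: [0.464, -0.1437, 0.1242]
orientation: [[-0.151, -0.001, -0.989], [0.989, -0.0, -0.151], [0.0, -1.0, 0.001]]
force: [-0.0, -0.7, -4.3]
width: 0.268
```

```bash
python3 go.py 463.3 -142.1 66 98.7
python3 - <<'E'
from h import *
s=snap('side','side10');t=snap('top','top10')
crop(s,'f7',210,130,90,80,7);crop(t,'f8',250,140,90,80,7)
E
```

```text
t 9.9 pos [ 464.  -143.7  124.2] ang 98.69 J [  6.    6.4 -28.7   0.  -55.  -87.4] F [-0.  -0.7 -4.3] w 0.2682098822469837
shift [ 1.7 58.2  0.4] turn [-0.07 -0.01  0.  ]
```

View pics/f7.png

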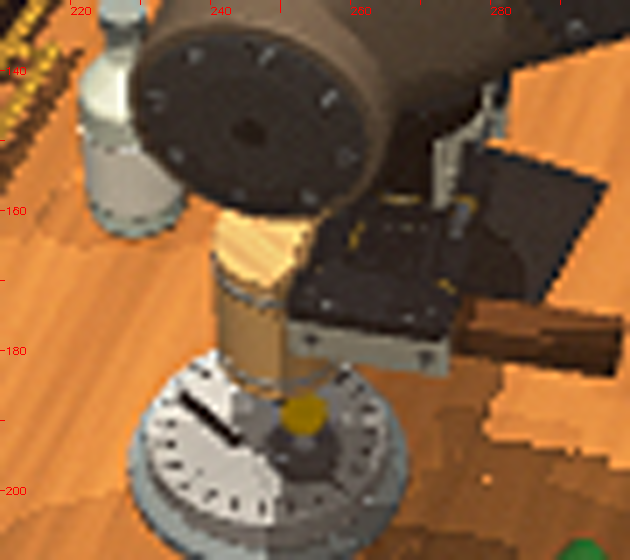

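View pics/f8.png

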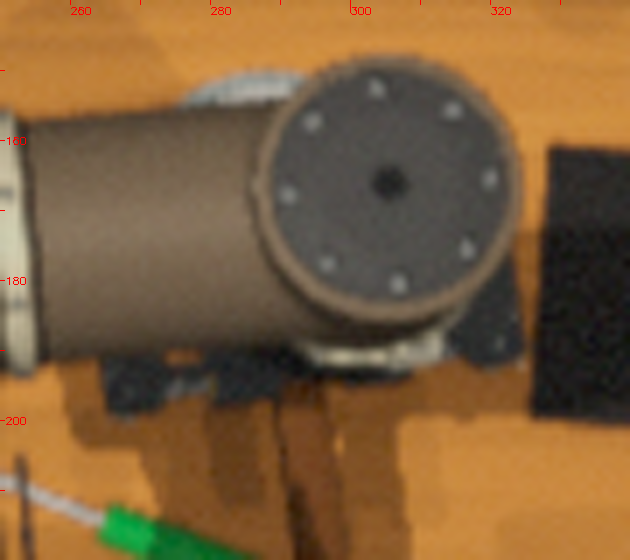

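Run:
```python
from h import *
s=ld('side10')
c=np.array([.464,-.1437,.1242])
h=c+np.array([.0632*.988,.0632*.151,-.0078])
im=cv2.imread('pics/f7.png')
def dot(X,col):
    u,v=proj(s,X); cv2.circle(im,(int((u+.5-210)*7),int((v+.5-130)*7)),1,col,-1)
for a in np.linspace(0,6.28,40):
    for dz in(0,.09): dot(h+np.array([.034*np.cos(a),.034*np.sin(a),dz]),(0,0,255))
    dot([.511+.013*np.cos(a),-.135+.013*np.sin(a),.078],(255,0,0))
cv2.imwrite('pics/f9.png',im)
```

```text
(no output)
```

View pics/f9.png

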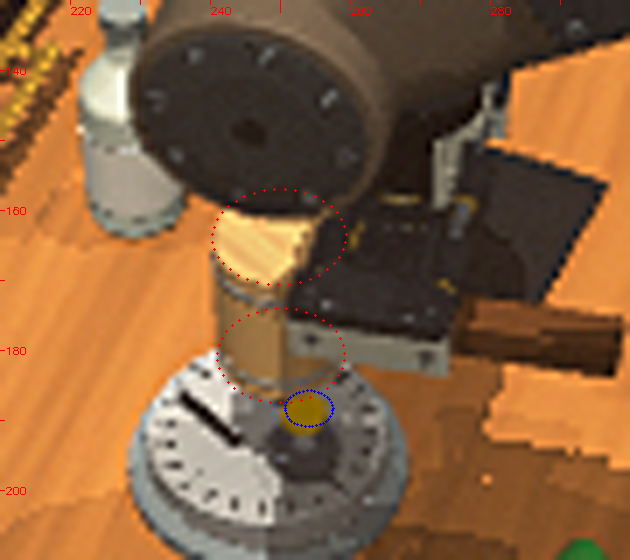

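Emit:
jog_arm --steps '[[[1,15,0,0,0,0,1],[1,30,0,0,0,0,1],[1,34,0,0,0,0,1],[1,38,0,0,0,0,1],[1,42,0,0,0,0,1],[1,45,0,0,0,0,1],[1,48,0,0,0,0,1]]]'

```text
t: 10.7
ee_pos: [0.4644, -0.1428, 0.0774]
orientation: [[-0.151, 0.001, -0.988], [0.988, -0.001, -0.151], [-0.001, -1.0, -0.001]]
force: [-3.3, -2.5, 3.7]
width: 0.267
```

Emit:
jog_arm --steps '[[[0,2,0,0,0,0,1],[0,4,0,0,0,0,1],[0,6,0,0,0,0,1],[0,8,0,0,0,0,1]]]'

```text
t: 11.1
ee_pos: [0.4646, -0.1425, 0.0688]
orientation: [[-0.151, 0.001, -0.989], [0.989, -0.0, -0.151], [-0.0, -1.0, -0.001]]
force: [-2.4, -3.6, 4.5]
width: 0.266
```

Emit:
jog_arm --steps '[[[0,1,0,0,0,0,1],[0,2,0,0,0,0,1],[0,3,0,0,0,0,1],[0,3,0,0,0,0,1]]]'

```text
t: 11.5
ee_pos: [0.4646, -0.1423, 0.0657]
orientation: [[-0.151, 0.001, -0.989], [0.989, 0.0, -0.151], [-0.0, -1.0, -0.001]]
force: [-0.0, -3.7, 1.9]
width: 0.267
```

Emit:
jog_arm --steps '[[[0,1,0,0,0,0,1],[0,2,0,0,0,0,1],[0,2,0,0,0,0,1]]]'

```text
t: 11.8
ee_pos: [0.4643, -0.1425, 0.0651]
orientation: [[-0.152, 0.001, -0.988], [0.988, -0.0, -0.152], [-0.001, -1.0, -0.001]]
force: [-7.8, -1.4, 18.9]
width: 0.27
```

Emit:
jog_arm --steps '[[[0,1,0,0,0,0,1],[0,1,0,0,0,0,1]]]'

```text
t: 12.0
ee_pos: [0.464, -0.1427, 0.0646]
orientation: [[-0.152, 0.0, -0.988], [0.988, -0.001, -0.152], [-0.001, -1.0, -0.0]]
force: [-11.2, -1.4, 25.8]
width: 0.272
```

Emit:
jog_arm --steps '[[[0,-10,0,0,0,0,1],[0,-30,0,0,0,0,1],[0,-60,0,0,0,0,1],[-20,-62,5,0,0,0,1],[-60,-62,15,0,0,0,1],[-60,-62,15,0,0,0,1],[-60,-62,15,0,0,0,1]]]'

```text
t: 12.7
ee_pos: [0.4577, -0.204, 0.1239]
orientation: [[-0.149, -0.001, -0.989], [0.989, 0.001, -0.149], [0.001, -1.0, 0.001]]
force: [0.4, -0.1, -3.7]
width: 0.273
```

```bash
python3 go.py 440.9 -374.5 124 98.7
python3 - <<'E'
from h import *
s=snap('side','side11')
crop(s,'g1',220,110,110,90,7)
for z in(.058,.060,.062): print(proj(s,[.511,-.135,z]))
E
```

```text
t 12.7 pos [ 457.7 -204.   123.9] ang 98.57 J [ -1.6   8.  -26.9  -0.1 -55.3 -79.8] F [ 0.4 -0.1 -3.7] w 0.2726237158940555
shift [-166.    -0.3   42. ] turn [-0.07 -0.13  0.08]
[253.67641996979833, 191.30955608036712]
[253.67493725983792, 190.97126634371335]
[253.6734515671209, 190.63229607211127]
```

View pics/g1.png

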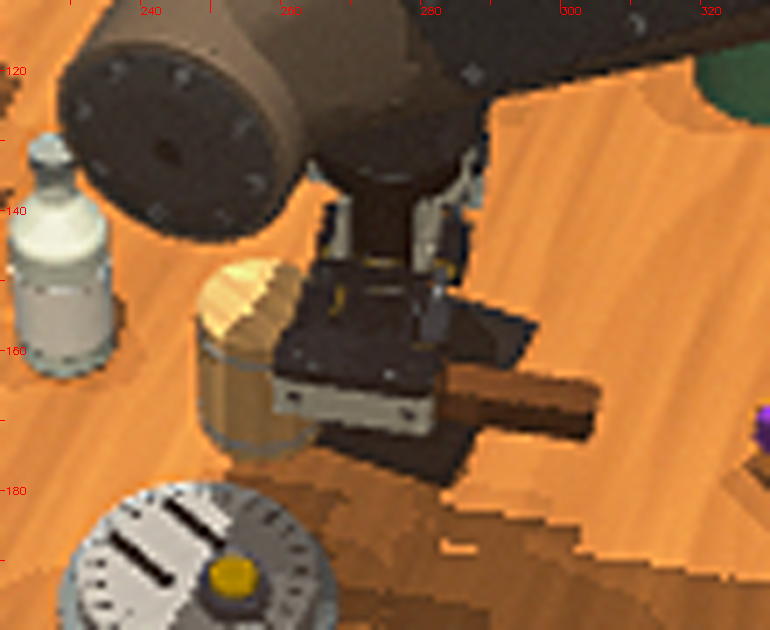

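Emit:
jog_arm --steps '[[[-40,0,10,0,0,0,1],[-80,0,20,0,0,0,1],[-120,0,30,0,0,0,1],[-166,10,42,0,0,0,1],[-166,50,42,0,0,0,1],[-166,85,42,0,0,0,1],[-166,95,42,0,0,0,1],[-166,102,42,0,0,0,1],[-166,104,42,0,0,0,1],[-166,104,42,0,0,0,1]]]'

```text
t: 13.75
ee_pos: [0.4434, -0.3743, 0.022]
orientation: [[-0.152, 0.002, -0.988], [0.988, -0.001, -0.152], [-0.001, -1.0, -0.002]]
force: [-0.2, -0.5, -4.2]
width: 0.271
```

```bash
python3 go.py 440.2 -375 14 98.7
python3 - <<'E'
from h import *
s=snap('side','side12')
crop(s,'g2',230,110,100,80,7)
E
```

```text
t 13.75 pos [ 443.4 -374.3   22. ] ang 98.77 J [-20.9  21.6 -23.8   0.  -44.4 -60.4] F [-0.2 -0.5 -4.2] w 0.27076928957068713
shift [-0.2  8.   3.2] turn [ 0.09  0.07 -0.07]
```

View pics/g2.png

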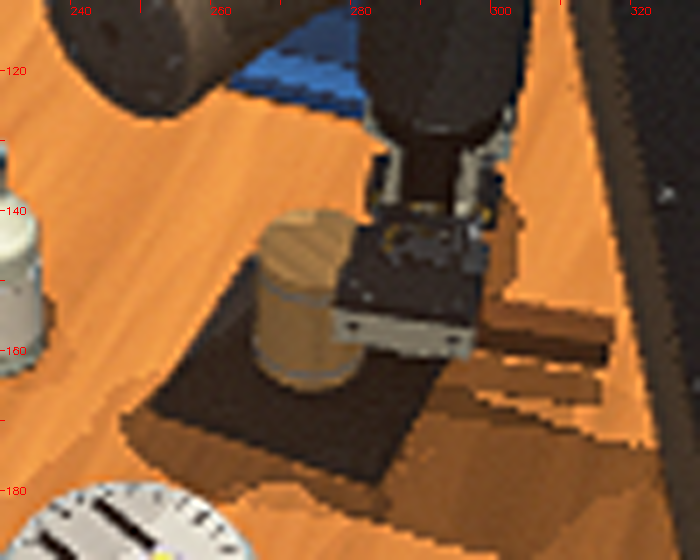

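Emit:
jog_arm --steps '[[[0,3,3,0,0,0,1],[0,6,3,0,0,0,1],[0,8,3,0,0,0,1],[0,8,3,0,0,0,1],[0,8,3,0,0,0,1]]]'

```text
t: 14.3
ee_pos: [0.4389, -0.375, 0.0135]
orientation: [[-0.151, 0.0, -0.988], [0.988, -0.0, -0.151], [-0.0, -1.0, -0.0]]
force: [-4.1, 2.2, 6.1]
width: 0.271
```

In contact with the mat (about 6 N). Releasing slowly.

Emit:
jog_arm --steps '[[[0,-1,0,0,0,0,1],[0,-1,0,0,0,0,0.2],[0,-1,0,0,0,0,-0.2],[0,-1,0,0,0,0,-1],[0,-1,0,0,0,0,-1],[0,-1,0,0,0,0,-1],[0,-1,0,0,0,0,-1],[0,-20,0,0,0,0,-1],[0,-60,0,0,0,0,-1],[0,-100,0,0,0,0,-1],[0,-150,0,0,0,0,-1],[0,-190,0,0,0,0,-1]]]'

```text
t: 15.5
ee_pos: [0.4393, -0.3751, 0.2058]
orientation: [[-0.151, 0.002, -0.988], [0.988, -0.001, -0.151], [-0.001, -1.0, -0.001]]
force: [2.1, -0.1, -0.2]
width: 1.001
```

```bash
python3 go.py 426.5 291.5 260 -12; python3 go.py 426.5 291.5 260 168
python3 - <<'E'
from h import *
s=snap('side','side13')
crop(s,'g3',230,110,100,80,7)
E
```

```text
t 15.5 pos [ 439.3 -375.1  205.8] ang 98.7 J [-21.1  11.1 -11.4   0.  -67.4 -60.2] F [ 2.1 -0.1 -0.2] w 1.0005516518832551
shift [660.8 -55.  -88.3] turn [1.300e-01 1.107e+02 3.000e-02]
t 15.5 pos [ 439.3 -375.1  205.8] ang 98.7 J [-21.1  11.1 -11.4   0.  -67.4 -60.2] F [ 2.1 -0.1 -0.2] w 1.0005516518832551
shift [660.8 -55.  -88.3] turn [ 3.00e-02 -6.93e+01 -1.20e-01]
```

View pics/g3.png

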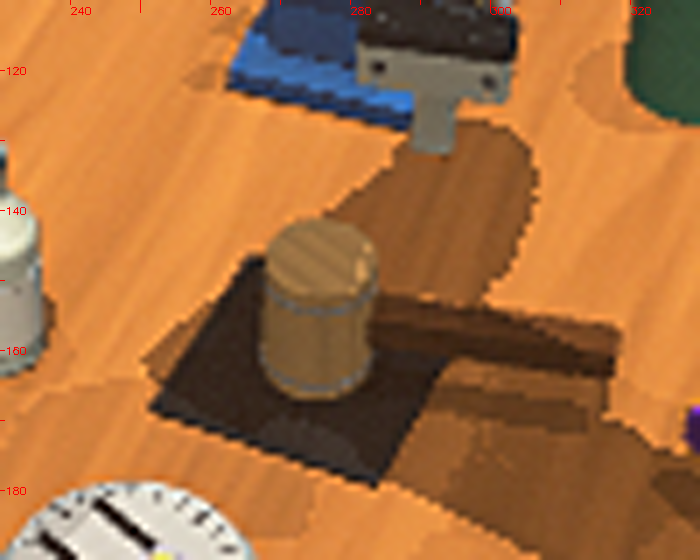

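```bash
python3 go.py 500 0 260 133
python3 - <<'E'
from h import *
s=ld('side0');t=ld('top0')
for z in(.2,.22,.24,.26): print(z,proj(s,[.706,.177,z]))
E
```

```text
t 15.55 pos [ 441.8 -377.2  212.9] ang 98.76 J [-21.1  10.8 -10.9   0.2 -67.6 -60.2] F [ 2.  -1.1  8. ] w 0.9982453184710749
shift [ 363.6  -49.2 -115.4] turn [  0.3  -34.23  -0.58]
0.2 [162.17231215864368, 215.51699389093727]
0.22 [161.03922201912016, 211.70929172175187]
0.24 [159.87817453831764, 207.80764007289176]
0.26 [158.68812208208197, 203.8085184134635]
```

Emit:
jog_arm --steps '[[[30,-10,-10,0,-3,0,-1],[75,-20,-25,0,-7.5,0,-1],[120,-30,-40,0,-12,0,-1],[165,-40,-55,0,-16,0,-1],[210,-48,-70,0,-20,0,-1],[255,-48,-85,0,-24,0,-1],[300,-48,-100,0,-28,0,-1],[340,-48,-112,0,-33,0,-1],[364,-48,-116,0,-34.2,0,-1],[364,-48,-116,0,-34.2,0,-1]]]'

```text
t: 16.55
ee_pos: [0.4988, 0.0052, 0.2506]
orientation: [[-0.684, 0.0, -0.73], [0.73, 0.0, -0.684], [0.0, -1.0, -0.0]]
force: [-0.2, -0.4, 0.7]
width: 0.998
```

```bash
python3 go.py 426.5 291.5 200 168
```

```text
t 16.55 pos [498.8   5.2 250.6] ang 133.12 J [ 23.2   1.9 -16.2  -0.  -71.9 -70.1] F [-0.2 -0.4  0.7] w 0.9978244321858961
shift [ 258.4   50.7 -142.9] turn [ 2.000e-02 -3.488e+01  1.000e-02]
```

Emit:
jog_arm --steps '[[[40,0,-22,0,-5,0,-1],[82,0,-45,0,-11,0,-1],[125,0,-69,0,-17,0,-1],[168,0,-93,0,-23,0,-1],[210,20,-117,0,-29,0,-1],[250,40,-138,0,-34,0,-1],[258,50,-143,0,-34.9,0,-1],[258,50,-143,0,-34.9,0,-1],[258,50,-143,0,-34.9,0,-1],[258,50,-143,0,-34.9,0,-1]]]'

```text
t: 17.55
ee_pos: [0.4286, 0.2879, 0.2016]
orientation: [[-0.977, 0.001, -0.213], [0.213, 0.001, -0.977], [-0.001, -1.0, -0.001]]
force: [-1.0, -1.2, 1.0]
width: 1.003
```

```bash
python3 go.py 426.5 291.5 103 168
python3 - <<'E'
from h import *
s=snap('side','side14');t=snap('top','top14')
crop(s,'g4',190,220,90,80,7);crop(t,'g5',120,160,90,80,7)
print(proj(s,arm.state()['ee_pos']),proj(t,arm.state()['ee_pos']))
E
```

```text
t 17.55 pos [428.6 287.9 201.6] ang 167.69 J [ 55.7   5.4 -18.9   0.  -65.7 -68. ] F [-1.  -1.2  1. ] w 1.0028242986468439
shift [ 2.9 98.6 -3. ] turn [ 0.04 -0.31 -0.04]
[228.26288143978348, 271.0973307497551] [159.1457898895838, 193.60433720858427]
```

View pics/g4.png

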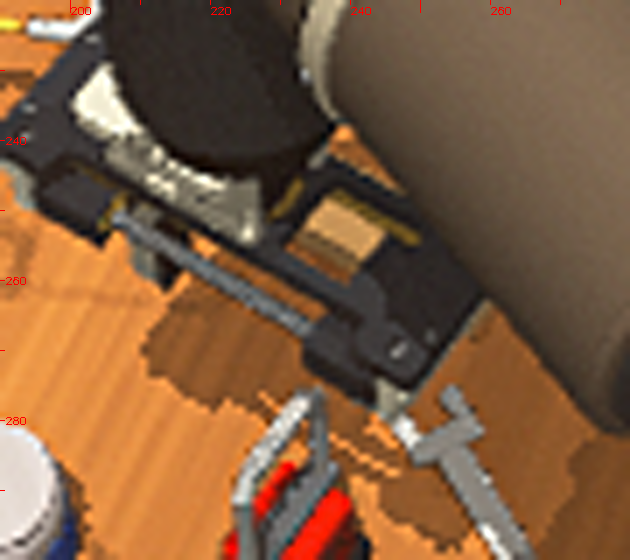

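View pics/g5.png

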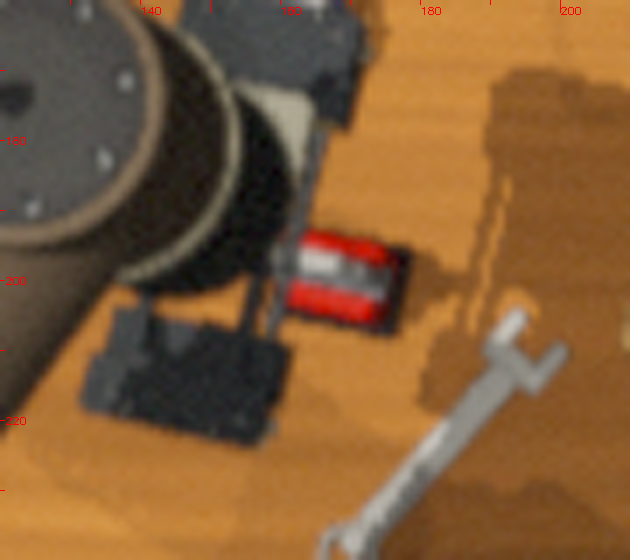

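Run:
```python
from h import *
s=ld('side14');t=ld('top14')
for z in(.2016,.226,.25,.27,.29,.32): print(z,np.round(proj(s,[.4286,.2879,z]),1),np.round(proj(t,[.4286,.2879,z]),1))
im=cv2.resize(t['pixels'][150:215,120:185],(780,600),interpolation=cv2.INTER_CUBIC);cv2.imwrite('pics/g6.png',im)
```

```text
0.2016 [228.3 271.1] [159.2 193.6]
0.226 [227.8 266.8] [157.8 192.8]
0.25 [227.4 262.5] [156.3 192. ]
0.27 [227.  258.7] [155.1 191.3]
0.29 [226.6 254.9] [153.9 190.6]
0.32 [226.  248.9] [151.9 189.6]
```

View pics/g6.png

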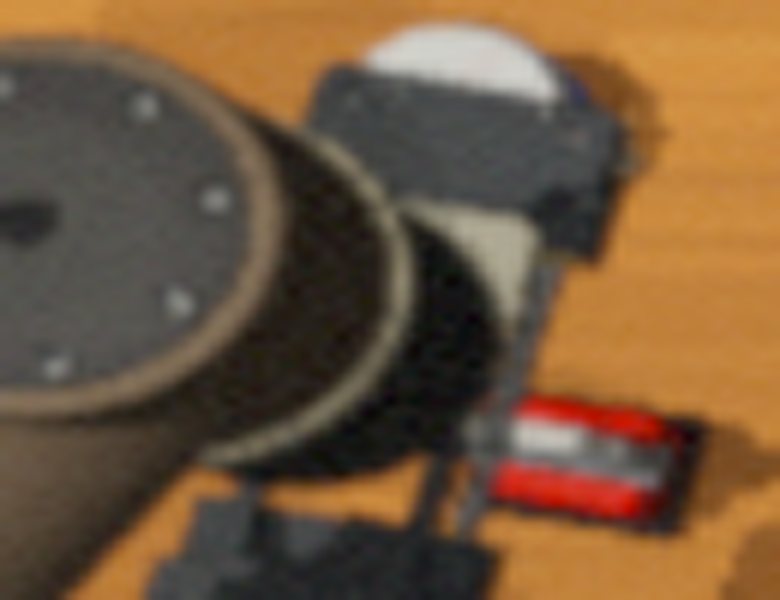

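Emit:
jog_arm --steps '[[[3,30,-3,0,-0.3,0,-1],[3,70,-3,0,-0.3,0,-1],[3,95,-3,0,-0.3,0,-1],[3,98,-3,0,-0.3,0,-1],[3,98,-3,0,-0.3,0,-1],[3,98,-3,0,-0.3,0,-1]]]'

```text
t: 18.25
ee_pos: [0.4267, 0.2931, 0.1045]
orientation: [[-0.978, 0.002, -0.207], [0.207, 0.002, -0.978], [-0.001, -1.0, -0.002]]
force: [1.1, -0.0, 1.7]
width: 1.002
```

```bash
python3 go.py 426.5 291.5 103 168
python3 - <<'E'
from h import *
s=snap('side','side15');t=snap('top','top15')
crop(s,'g7',190,230,90,80,7);crop(t,'g8',120,160,90,80,7)
E
```

```text
t 18.25 pos [426.7 293.1 104.5] ang 168.08 J [ 56.3  10.5 -26.6   0.  -52.7 -68.2] F [ 1.1 -0.   1.7] w 1.001614767827573
shift [-0.2  1.5  1.6] turn [ 0.13  0.08 -0.08]
```

View pics/g7.png

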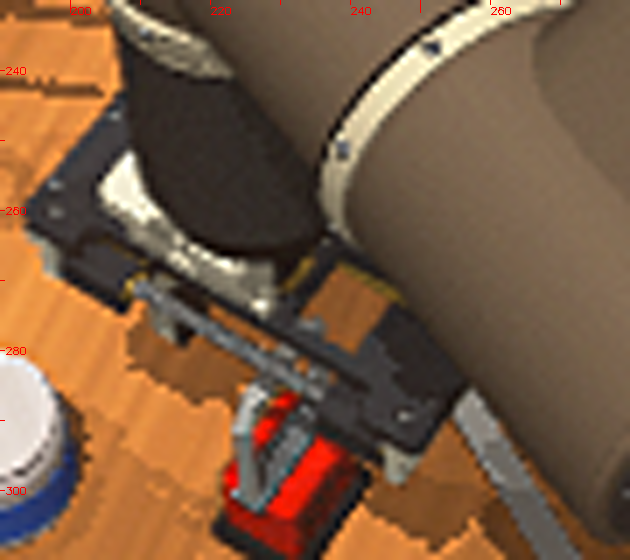

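View pics/g8.png

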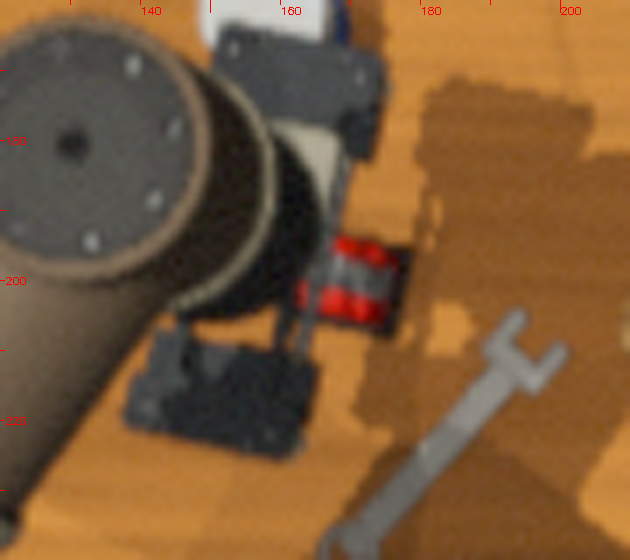

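Emit:
jog_arm --steps '[[[0,1,2,0,0,0,1],[0,1,2,0,0,0,1],[0,1,2,0,0,0,1],[0,1,2,0,0,0,1],[0,1,2,0,0,0,1],[0,1,2,0,0,0,1],[0,1,2,0,0,0,1],[0,1,2,0,0,0,1],[0,1,2,0,0,0,1],[0,1,2,0,0,0,1],[0,1,2,0,0,0,1],[0,1,2,0,0,0,1]]]' --squeeze 58

```text
t: 19.55
ee_pos: [0.4251, 0.2903, 0.1016]
orientation: [[-0.978, -0.0, -0.206], [0.206, -0.0, -0.978], [0.0, -1.0, 0.0]]
force: [0.5, -0.4, -2.0]
width: 0.092
```

Emit:
jog_arm --steps '[[[0,0,0,0,0,0,1],[0,0,0,0,0,0,1],[0,0,0,0,0,0,1],[0,0,0,0,0,0,1]]]'

```text
t: 19.95
ee_pos: [0.4251, 0.2904, 0.1016]
orientation: [[-0.978, -0.0, -0.206], [0.206, -0.0, -0.978], [0.0, -1.0, 0.0]]
force: [-0.1, -0.0, -1.9]
width: 0.092
```

Emit:
jog_arm --steps '[[[0,-10,0,0,0,0,1],[0,-30,0,0,0,0,1],[0,-60,0,0,0,0,1],[0,-90,0,0,0,0,1],[0,-110,0,0,0,0,1],[0,-110,0,0,0,0,1],[0,-110,0,0,0,0,1]]]'

```text
t: 20.65
ee_pos: [0.425, 0.2905, 0.212]
orientation: [[-0.978, 0.0, -0.206], [0.206, 0.001, -0.978], [0.0, -1.0, -0.001]]
force: [0.5, -0.6, -2.3]
width: 0.094
```

```bash
cat > hk.py <<'E'
import numpy as np
E0=np.array([587.3,150.6]);Y=np.radians(12.7)
def hook(x,y): return E0+np.array([x*np.cos(Y)-y*np.sin(Y),x*np.sin(Y)+y*np.cos(Y)])
import sys;print(hook(float(sys.argv[1]),float(sys.argv[2])).round(1))
E
python3 hk.py 32 85; python3 hk.py 32 27;python3 hk.py 0 27; python3 go.py 599.8 240.5 209 192.7
python3 - <<'E'
from h import *
st=arm.state();print(st['force'],st['wrist_torque'],st['width'])
s=snap('side','side16')
crop(s,'g9',190,210,90,80,7)
E
```

```text
[599.8 240.6]
[612.6 184. ]
[581.4 176.9]
t 20.65 pos [425.  290.5 212. ] ang 168.08 J [ 56.2   4.8 -18.1  -0.  -67.1 -68.1] F [ 0.5 -0.6 -2.3] w 0.09434113730915866
shift [-181.4    3.    12.8] turn [ 6.000e-02 -2.462e+01 -1.000e-02]
[ 0.46741162 -0.60295579 -2.27613479] [-0.04754526  0.11723163 -0.01804449] 0.09434113730915866
```

View pics/g9.png

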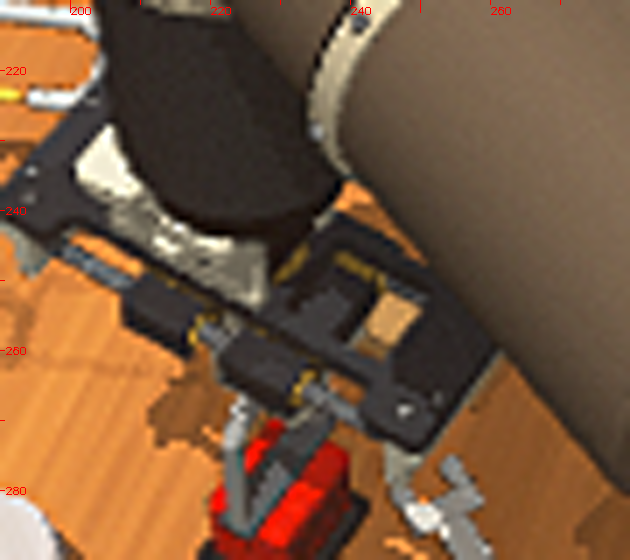

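Emit:
jog_arm --steps '[[[-30,3,2,0,-4,0,1],[-65,3,5,0,-9,0,1],[-100,3,7,0,-14,0,1],[-135,3,9,0,-19,0,1],[-165,3,12,0,-23,0,1],[-181,3,13,0,-24.6,0,1],[-181,3,13,0,-24.6,0,1],[-181,3,13,0,-24.6,0,1],[-181,3,13,0,-24.6,0,1]]]'

```text
t: 21.6
ee_pos: [0.5987, 0.2403, 0.2079]
orientation: [[-0.976, -0.001, 0.22], [-0.22, -0.001, -0.976], [0.002, -1.0, 0.0]]
force: [-0.3, 0.2, -1.5]
width: 0.092
```

```bash
python3 go.py 599.8 240.5 209 192.7
python3 - <<'E'
from h import *
s=snap('side','side17');t=snap('top','top17')
crop(s,'i1',140,190,110,80,7);crop(t,'i2',140,90,90,80,7)
E
```

```text
t 21.6 pos [598.7 240.3 207.9] ang -167.31 J [ 39.2  17.5  -2.5  -0.  -70.1 -26.5] F [-0.3  0.2 -1.5] w 0.09203512328326274
shift [-1.1 -1.1  0.1] turn [-0.03 -0.01  0.09]
```

View pics/i1.png

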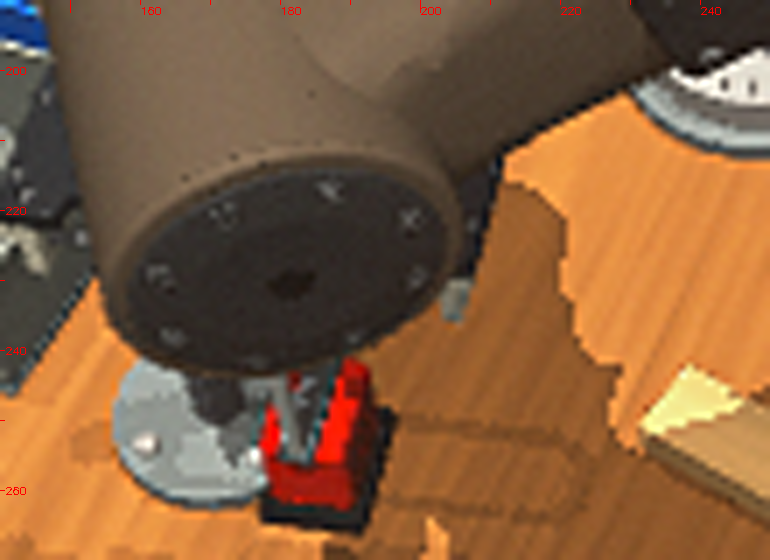

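View pics/i2.png

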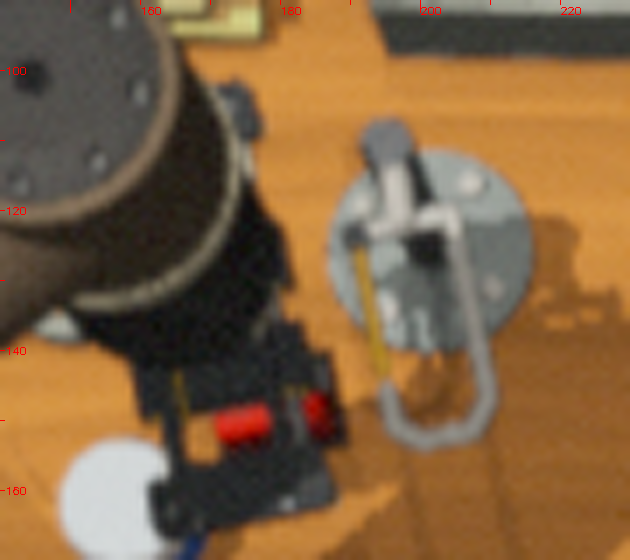

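```bash
cat > ov.py <<'E'
from h import *
def overlay(tagimg,s,u0,v0,k,c,yaw,zu,out):
    im=cv2.imread(f'pics/{tagimg}.png')
    ca,sa=np.cos(np.radians(yaw)),np.sin(np.radians(yaw))
    W=lambda x,y,z:[c[0]+ca*x-sa*y,c[1]+sa*x+ca*y,zu+z]
    P=lambda X:tuple(int(round((q+.5-o)*k)) for q,o in zip(proj(s,X),(u0,v0)))
    b=[W(x,y,0) for x,y in((.025,.032),(-.025,.032),(-.025,-.032),(.025,-.032))]
    for i in range(4): cv2.line(im,P(b[i]),P(b[(i+1)%4]),(255,0,255),1)
    r=[W(0,y,z) for y,z in((-.028,.067),(-.028,.127),(-.02,.14),(.02,.14),(.028,.127),(.028,.067))]
    for i in range(5): cv2.line(im,P(r[i]),P(r[i+1]),(255,255,0),1)
    # hook
    H=np.array([.5873,.1506]);Y=np.radians(12.7)
    G=lambda x,y:[H[0]+x*np.cos(Y)-y*np.sin(Y),H[1]+x*np.sin(Y)+y*np.cos(Y),.21]
    for a,b in(((.082,.023),(-.01,.023)),((-.02,.01),(-.02,-.01)),((.08,-.023),(-.01,-.023))): cv2.line(im,P(G(*a)),P(G(*b)),(0,255,0),1)
    cv2.imwrite(f'pics/{out}.png',im)
E
python3 - <<'E'
from ov import *
s=ld('side17');t=ld('top17')
c=np.array([.5987,.2403])
overlay('i1',s,140,190,7,c,12.7,.106,'i3');overlay('i2',t,140,90,7,c,12.7,.106,'i4')
E
```

```text
(no output)
```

View pics/i3.png

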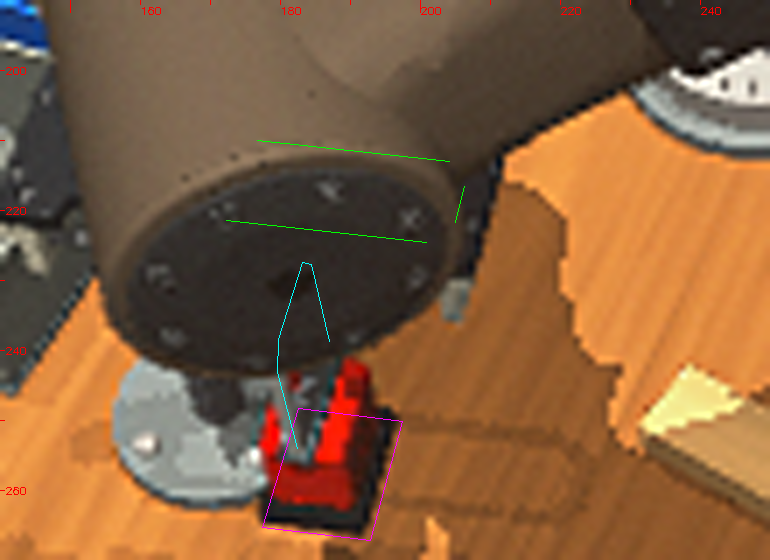

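View pics/i4.png

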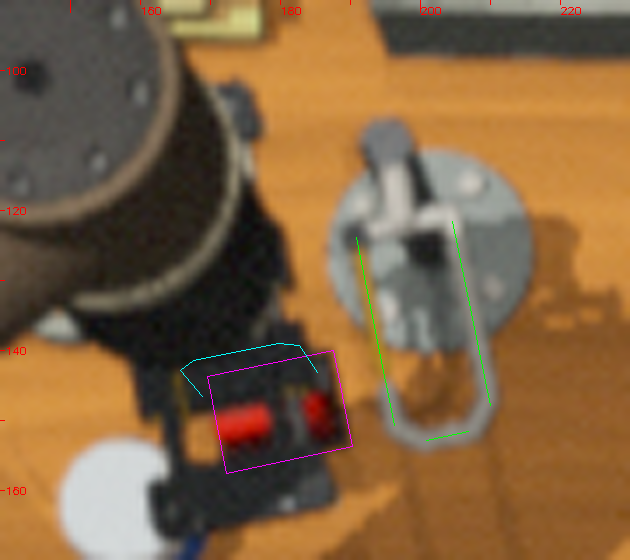

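Emit:
jog_arm --steps '[[[-1,-1,10,0,0,0,1],[-1,-1,20,0,0,0,1],[-1,-1,24,0,0,0,1],[-1,-1,28,0,0,0,1],[-1,-1,32,0,0,0,1],[-1,-1,35,0,0,0,1]]]'

```text
t: 22.3
ee_pos: [0.6084, 0.2064, 0.21]
orientation: [[-0.976, 0.0, 0.22], [-0.22, 0.001, -0.976], [-0.0, -1.0, -0.0]]
force: [-0.1, 2.1, -1.0]
width: 0.09
```

Emit:
jog_arm --steps '[[[0,0,4,0,0,0,1],[0,0,8,0,0,0,1],[0,0,12,0,0,0,1],[0,0,12,0,0,0,1]]]'

```text
t: 22.7
ee_pos: [0.6108, 0.1944, 0.2095]
orientation: [[-0.976, -0.0, 0.219], [-0.219, -0.0, -0.976], [0.0, -1.0, -0.0]]
force: [0.1, 2.8, -1.6]
width: 0.09
```

```bash
python3 go.py 612.6 184 209 192.7
python3 - <<'E'
from h import *
s=snap('side','side18');t=snap('top','top18')
crop(s,'i5',140,190,110,80,7);crop(t,'i6',140,90,90,80,7)
p=arm.state()['ee_pos']
overlay=__import__('ov').overlay
overlay('i6',t,140,90,7,p[:2],12.7,.106,'i6')
E
```

```text
t 22.7 pos [610.8 194.4 209.5] ang -167.33 J [ 35.1  17.   -3.   -0.  -70.  -22.4] F [ 0.1  2.8 -1.6] w 0.09023438978531634
shift [ 0.5  0.5 10.5] turn [ 0.   -0.03  0.03]
```

View pics/i5.png

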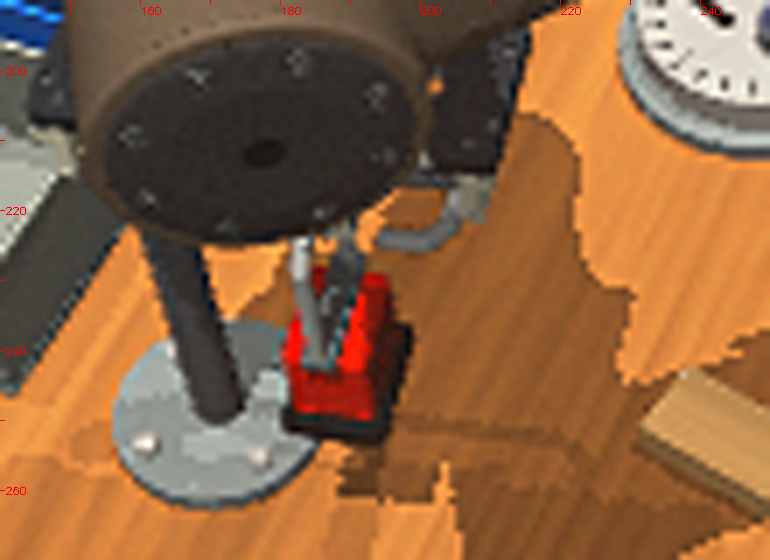

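View pics/i6.png

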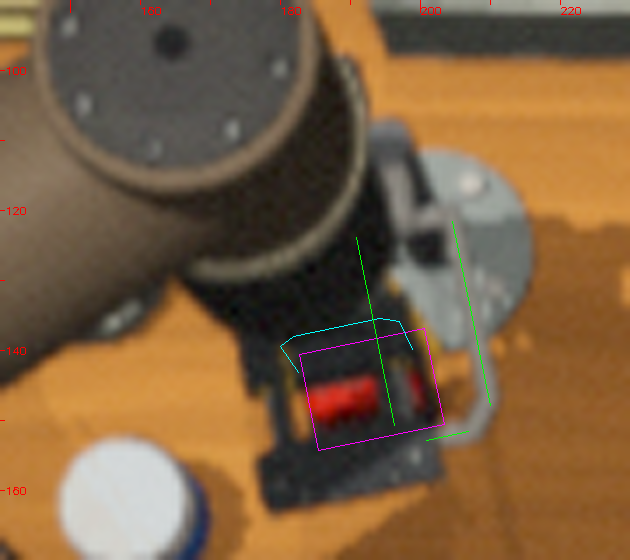

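Emit:
jog_arm --steps '[[[0,0,4,0,0,0,1],[0,0,8,0,0,0,1],[0,0,12,0,0,0,1],[0,0,12,0,0,0,1],[0,0,12,0,0,0,1]]]'

```text
t: 23.3
ee_pos: [0.6131, 0.1826, 0.2096]
orientation: [[-0.976, -0.001, 0.219], [-0.219, -0.001, -0.976], [0.001, -1.0, 0.0]]
force: [-2.8, 2.4, -2.3]
width: 0.095
```

```bash
python3 go.py 581.4 176.9 209 192.7
python3 - <<'E'
from h import *
s=snap('side','side19');t=snap('top','top19')
crop(s,'j1',140,190,110,80,7);crop(t,'j2',150,90,90,80,7)
p=arm.state()['ee_pos']
overlay=__import__('ov').overlay
overlay('j1',s,140,190,7,p[:2],12.7,.106,'j3')
E
```

```text
t 23.3 pos [613.1 182.6 209.6] ang -167.33 J [ 34.   16.9  -3.1  -0.  -70.  -21.4] F [-2.8  2.4 -2.3] w 0.09473118326025398
shift [32.2  0.6 -1.4] turn [-0.02 -0.03  0.06]
```

View pics/j3.png

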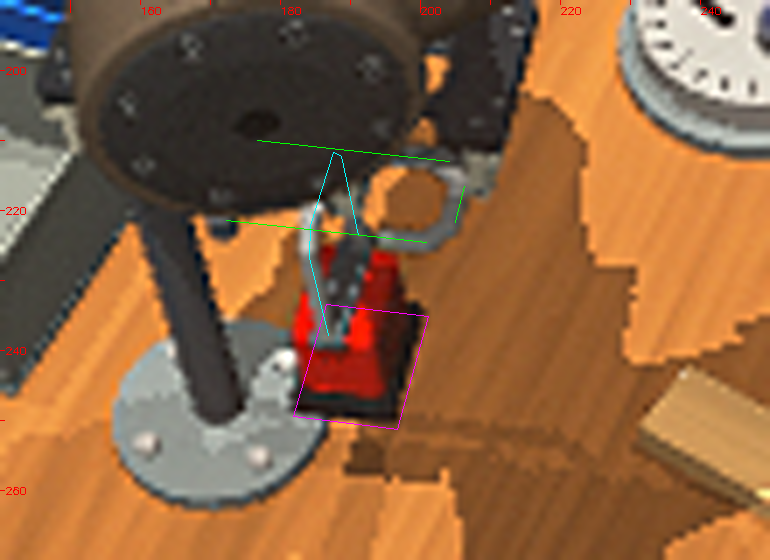

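View pics/j2.png

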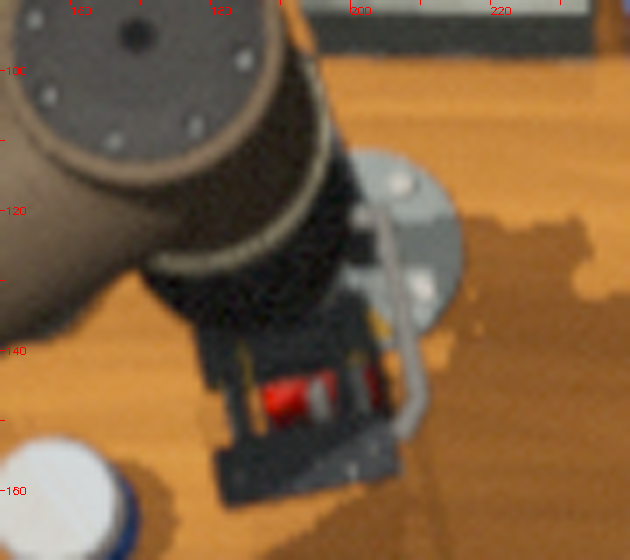

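Emit:
jog_arm --steps '[[[5,0,-1,0,0,0,1],[10,0,-1,0,0,0,1],[15,0,-1,0,0,0,1],[20,0,-1,0,0,0,1],[25,0,-1,0,0,0,1],[30,0,-1,0,0,0,1],[33,0,-1,0,0,0,1],[33,0,-1,0,0,0,1],[33,0,-1,0,0,0,1]]]'

```text
t: 24.3
ee_pos: [0.5812, 0.1767, 0.2099]
orientation: [[-0.976, 0.0, 0.22], [-0.22, -0.0, -0.976], [-0.0, -1.0, 0.0]]
force: [0.2, -0.3, -3.1]
width: 0.092
```

```bash
python3 go.py 581.4 176.9 209 192.7
python3 - <<'E'
from h import *
s=snap('side','side20');t=snap('top','top20')
crop(s,'k1',140,190,110,80,7);crop(t,'k2',150,90,90,80,7)
p=arm.state()['ee_pos']
overlay=__import__('ov').overlay
overlay('k1',s,140,190,7,p[:2],12.7,.106,'k3')
E
```

```text
t 24.3 pos [581.2 176.7 209.9] ang -167.3 J [ 35.3  13.8  -7.3   0.  -68.8 -22.6] F [ 0.2 -0.3 -3.1] w 0.09218604158402093
shift [-0.2  0.9 -0.1] turn [-0.   -0.   -0.01]
```

View pics/k1.png

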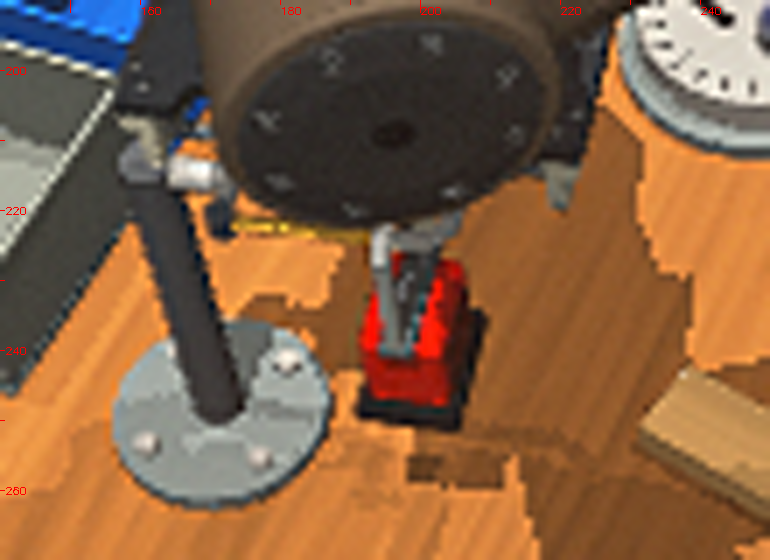

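View pics/k2.png

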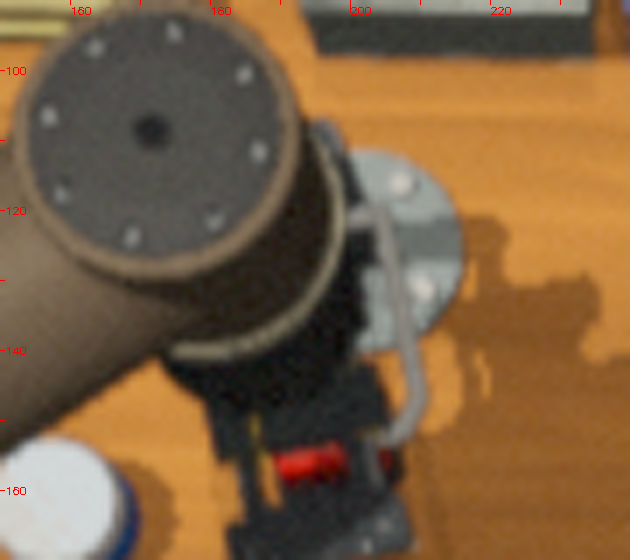

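Emit:
jog_arm --steps '[[[0,3,3,0,0,0,1],[0,6,3,0,0,0,1],[0,9,3,0,0,0,1],[0,11,3,0,0,0,1],[0,11,3,0,0,0,1],[0,11,3,0,0,0,1]]]'

```text
t: 25.0
ee_pos: [0.5818, 0.1738, 0.1987]
orientation: [[-0.976, -0.0, 0.22], [-0.22, -0.0, -0.976], [0.0, -1.0, 0.0]]
force: [0.1, 0.6, -1.6]
width: 0.089
```

Emit:
jog_arm --steps '[[[0,1,0,0,0,0,1],[0,2,0,0,0,0,1],[0,2,0,0,0,0,1]]]'

```text
t: 25.3
ee_pos: [0.5817, 0.1738, 0.1966]
orientation: [[-0.976, -0.0, 0.22], [-0.22, -0.0, -0.976], [0.0, -1.0, 0.0]]
force: [-0.3, -0.0, -2.4]
width: 0.095
```

Emit:
jog_arm --steps '[[[0,1,0,0,0,0,1],[0,2,0,0,0,0,1],[0,2,0,0,0,0,1]]]'

```text
t: 25.6
ee_pos: [0.5817, 0.1738, 0.1946]
orientation: [[-0.976, -0.0, 0.22], [-0.22, -0.0, -0.976], [0.0, -1.0, 0.0]]
force: [-0.2, 0.3, -3.3]
width: 0.094
```

Emit:
jog_arm --steps '[[[0,1,0,0,0,0,1],[0,2,0,0,0,0,1],[0,2,0,0,0,0,1]]]'

```text
t: 25.9
ee_pos: [0.5817, 0.1738, 0.1926]
orientation: [[-0.976, -0.0, 0.22], [-0.22, -0.0, -0.976], [0.0, -1.0, 0.0]]
force: [-1.0, 0.3, -1.3]
width: 0.095
```

Emit:
jog_arm --steps '[[[0,1,0,0,0,0,1],[0,2,0,0,0,0,1],[0,2,0,0,0,0,1]]]'

```text
t: 26.2
ee_pos: [0.5817, 0.1738, 0.1905]
orientation: [[-0.976, -0.0, 0.22], [-0.22, -0.0, -0.976], [0.0, -1.0, 0.0]]
force: [0.5, 0.3, -2.9]
width: 0.09
```

Emit:
jog_arm --steps '[[[0,1,0,0,0,0,1],[0,2,0,0,0,0,1],[0,2,0,0,0,0,1]]]'

```text
t: 26.5
ee_pos: [0.5817, 0.1738, 0.1886]
orientation: [[-0.976, -0.0, 0.22], [-0.22, -0.0, -0.976], [0.0, -1.0, 0.0]]
force: [-0.3, 0.7, -2.1]
width: 0.095
```

Emit:
jog_arm --steps '[[[0,1,0,0,0,0,1],[0,2,0,0,0,0,1],[0,2,0,0,0,0,1]]]'

```text
t: 26.8
ee_pos: [0.5819, 0.1739, 0.1873]
orientation: [[-0.976, 0.001, 0.22], [-0.22, 0.0, -0.976], [-0.001, -1.0, -0.0]]
force: [-1.4, -0.3, 1.9]
width: 0.094
```

Run:
```python
from h import *
s=snap('side','side21')
crop(s,'l1',140,190,110,80,7)
```

```text
(no output)
```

View pics/l1.png

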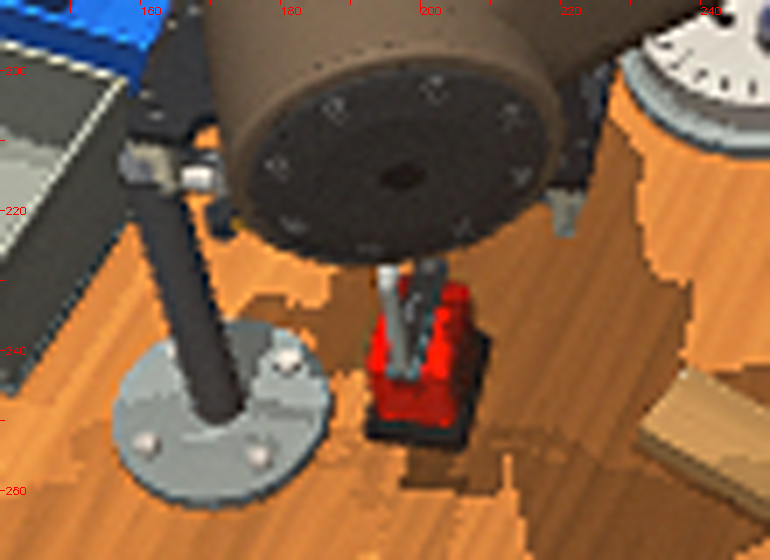

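Emit:
jog_arm --steps '[[[0,-1,0,0,0,0,1],[0,-1,0,0,0,0,0.8],[0,-1,0,0,0,0,0.7],[0,-1,0,0,0,0,0.6],[0,-1,0,0,0,0,0.6],[0,-1,0,0,0,0,0.6],[0,-1,0,0,0,0,0.6],[0,-1,0,0,0,0,0.6]]]' --squeeze 5

```text
t: 27.65
ee_pos: [0.5818, 0.1738, 0.1878]
orientation: [[-0.976, 0.0, 0.22], [-0.22, 0.0, -0.976], [-0.0, -1.0, 0.0]]
force: [-0.3, 0.3, 0.1]
width: 0.202
```

Run:
```python
from h import *
print(arm.state()['force'],arm.state()['width'])
s=snap('side','side22')
crop(s,'l2',140,190,110,80,7)
```

```text
[-0.27246686  0.30227138  0.10803401] 0.2022525552637619
```

View pics/l2.png

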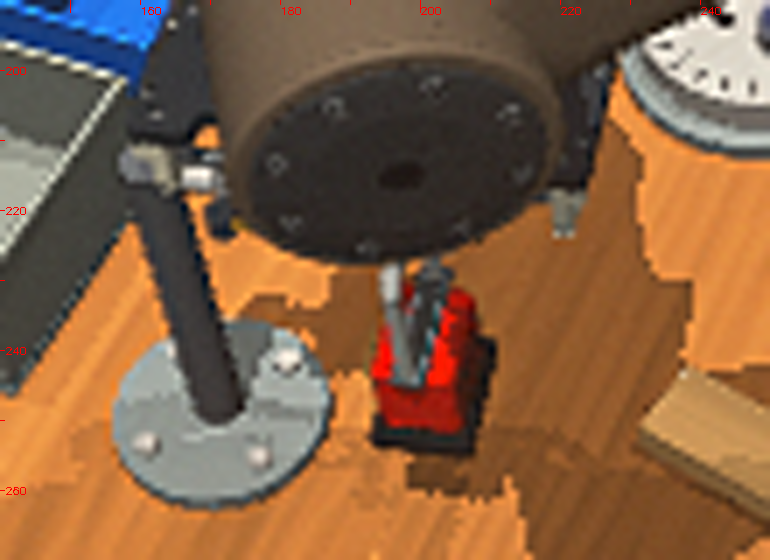

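Emit:
jog_arm --steps '[[[0,0,0,0,0,0,0],[0,0,0,0,0,0,0],[0,0,0,0,0,0,0],[0,-10,0,0,0,0,0],[0,-30,0,0,0,0,0],[0,-60,0,0,0,0,0],[0,-90,0,0,0,0,0],[30,-110,-20,0,0,0,0],[60,-130,-60,0,0,0,0],[90,-130,-100,0,0,0,0],[110,-130,-140,0,0,0,0],[110,-130,-150,0,0,0,0]]]'

```text
t: 28.9
ee_pos: [0.4389, 0.2985, 0.3196]
orientation: [[-0.975, 0.001, 0.223], [-0.223, 0.003, -0.975], [-0.002, -1.0, -0.002]]
force: [0.6, -0.2, 0.2]
width: 0.5
```

Run:
```python
from h import *
print(arm.state()['force'],arm.state()['ee_pos'])
s=snap('side','side23');t=snap('top','top23')
crop(s,'m1',140,190,110,80,7);crop(t,'m2',150,90,90,80,7)
```

```text
[ 0.5688879  -0.16564717  0.23318127] [0.43890426 0.29853831 0.319615  ]
```

View pics/m1.png

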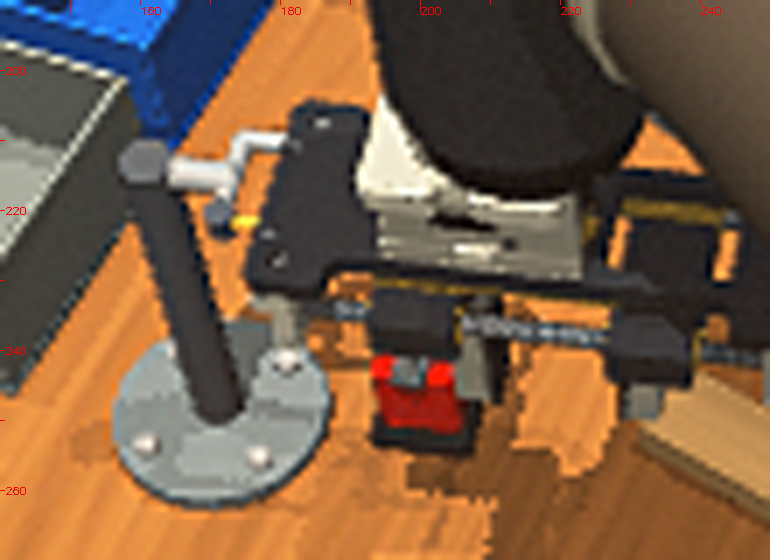

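View pics/m2.png

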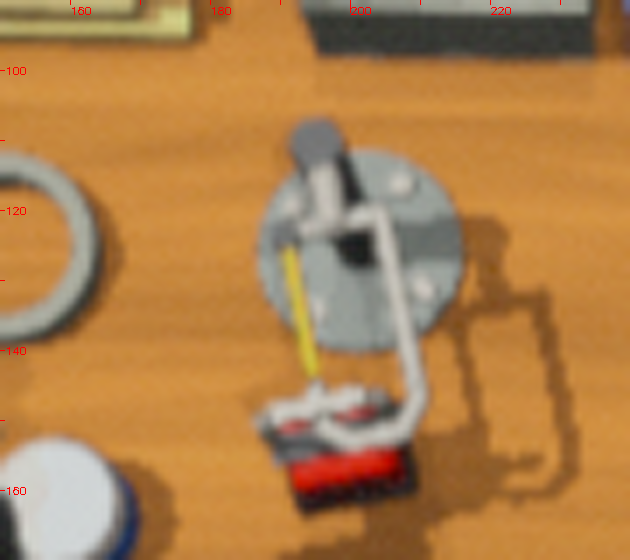

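Emit:
jog_arm --steps '[[[10,-10,-30,0,0,0,0],[15,-20,-60,0,0,0,0],[15,-30,-80,0,0,0,0],[15,-30,-80,0,0,0,0],[15,-30,-80,0,0,0,0],[15,-30,-80,0,0,0,0],[15,-30,-80,0,0,0,0],[15,-30,-80,0,0,0,0],[15,-30,-80,0,0,0,0],[15,-30,-80,0,0,0,0],[15,-30,-80,0,0,0,0],[15,-30,-80,0,0,0,0]]]'

```text
t: 30.2
ee_pos: [0.4093, 0.3708, 0.3478]
orientation: [[-0.976, -0.0, 0.22], [-0.22, 0.0, -0.976], [0.0, -1.0, -0.0]]
force: [0.3, 1.1, -0.6]
width: 0.5
```

Emit:
jog_arm --steps '[[[0,0,0,0,0,0,0],[0,0,0,0,0,0,0],[0,0,0,0,0,0,0],[0,0,0,0,0,0,0],[0,0,0,0,0,0,0],[0,0,0,0,0,0,0],[0,0,0,0,0,0,0],[0,0,0,0,0,0,0],[0,0,0,0,0,0,0],[0,0,0,0,0,0,0]]]'

```text
t: 31.2
ee_pos: [0.4093, 0.3708, 0.3478]
orientation: [[-0.976, 0.0, 0.22], [-0.22, 0.0, -0.976], [-0.0, -1.0, -0.0]]
force: [-0.0, 0.6, -0.4]
width: 0.499
```

Run:
```python
from h import *
import cv2
ims=[snap('top',f'z{i}')['pixels'].astype(int) for i in range(8)]
r=[im[130:170,180:215] for im in ims]
print([int(abs(a-r[0]).max()) for a in r],[round(float(abs(a-r[0]).mean()),2) for a in r])
t=ld('z7');crop(t,'n1',150,90,90,80,7);s=snap('side','side24')
cv2.imwrite('pics/n2.png',cv2.resize(s['pixels'],(800,600),interpolation=cv2.INTER_CUBIC))
cv2.imwrite('pics/n3.png',cv2.resize(t['pixels'],(800,600),interpolation=cv2.INTER_CUBIC))
```

```text
[0, 20, 19, 20, 20, 22, 23, 21] [0.0, 1.98, 1.99, 1.97, 1.98, 1.95, 1.95, 2.03]
```

View pics/n1.png

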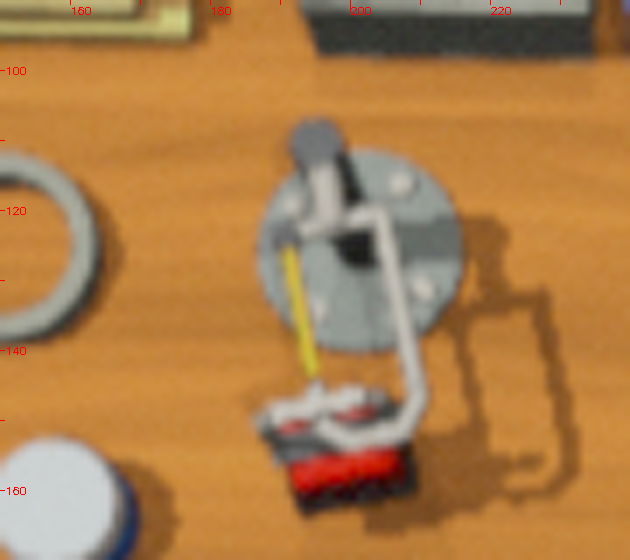

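View pics/n2.png

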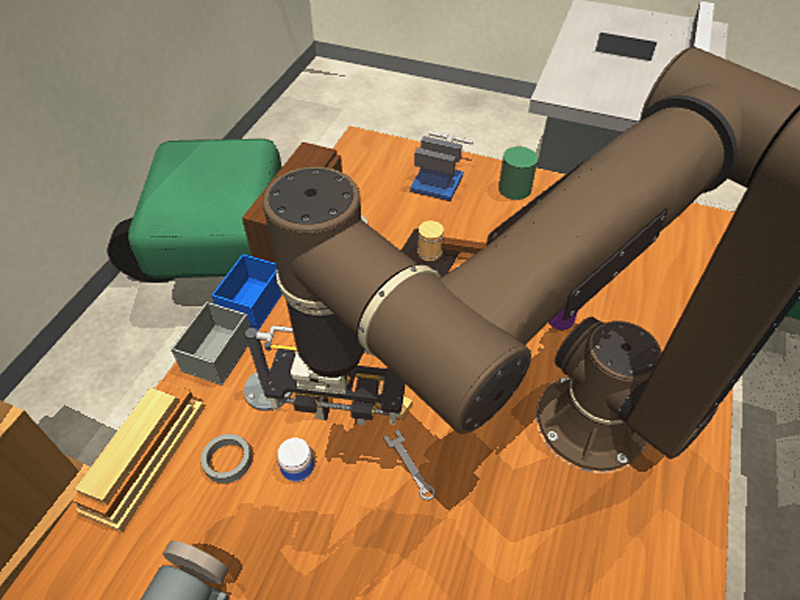

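View pics/n3.png

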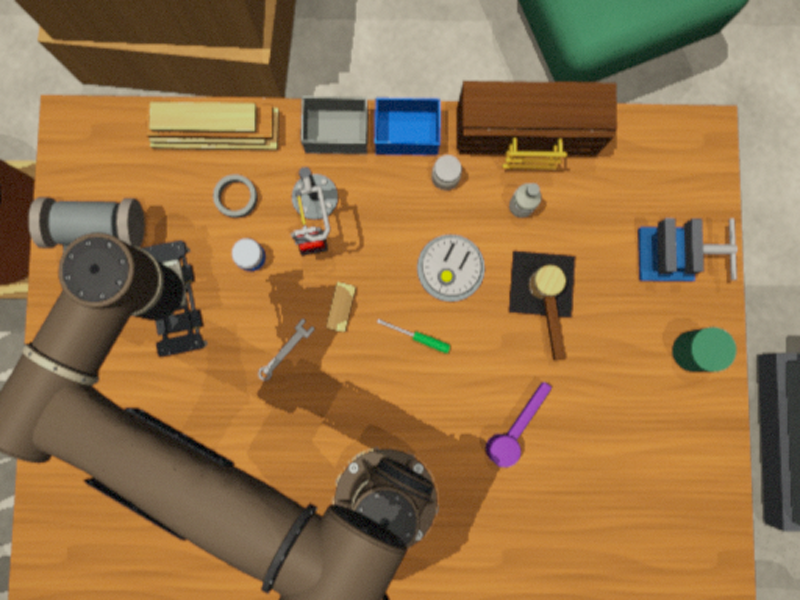

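```bash
python3 -c "
from bench import arm;print(arm.state()['t']);print(arm.finish_job())"
```

```text
31.65
the job is handed in; nothing more can be done
None
```

The whole job was done in the order asked and handed in at 31.65 s, with no failed checks at the end.

- **Pin:** I pressed it home with the mallet's face. Force on the tool rose to about 26 N at the stop. The camera then showed the yellow head within half a pixel of its home position. The gripper never touched the pin.
- **Mallet:** It is back upright on its striking face, wholly on its mat.
- **Plug:** I carried it by its ring and pressed the gate with about 3 N. Then I moved the ring into the pocket and released it, letting it drop about 6 mm onto the nose. It hangs with the nose through the ring, and the gate is back in line and shut. Eight pictures in a row differed only by image noise.
- **Bystanders:** All are where they started in the final top view.

**Mallet grasp:** The first grasp missed. The fingertips sit about 25 mm higher than the reported tool position, so the shut fingers pressed the mallet's handle with about 4 N and tipped it slightly before I backed off. It settled flat again, and I allowed for the offset in everything after that.

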